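Scraper back into its leaning rack slot

ROBOT

A 7-joint arm with a two-finger parallel gripper is mounted at the origin on the work surface. World frame = base frame: x ahead of the robot, y to its left, z up, the work surface at z = 0. Lengths are in m, angles in rad, forces in N, time in s.
With the tool pointing down it reaches from about 0.425 to 0.925 m from the base axis. Payload 6.8 kg.
Tool frame: the origin (TCP) lies midway between the tips of the shut fingers; the grasp point (between the pads) lies 19 mm behind it (manip.tcp_to_grasp is the distance from the TCP to the grasp point, in m); z points along the fingers, x is the direction in which the jaws open and shut, and the axes are right-handed (so a half turn about z gives the same grasp; the last joint's range is limited). The gripper opens to 85 mm and grips with 20 to 120 N. Pads are 22 mm wide; open, the fingers measure 114 mm over their backs; the gripper's body (76 mm by 85 mm) begins 54 mm behind the grasp point. The pads swing forward as they close: fully open they stand 13 mm farther back than shut.
Start: joints at [-1.272, 0.477, 0.022, 1.555, -0.011, 1.109, -0.083], TCP at [0.267, 0.62, 0.231] pointing down, gripper open.
Joint ranges: [-2.96, 2.96], [-0.34, 2.1], [-1.41, 1.46], [0.24, 2.44], [-1.37, 4.51], [0.17, 1.92], [-2.96, 2.96]. Speed limits (rad/s): [2.39, 2.39, 3.14, 3.14, 3.14, 3.14, 3.14].

INTERFACE

Orientations are given as [roll, pitch, yaw] about the fixed x, y, z axes, in that order (R = Rz(yaw) Ry(pitch) Rx(roll)).
In Python, from plant import manip gives the robot as it stands. The module is installed in compiled form; this text tells all that it offers.
- The arm moves only by the tool arm_command, never from a script. Its argument "series" is a list of rows, each an object with "offset": the shift along the tool's x, y, z in mm, a list of three; "turn": the turn, a rotation vector about the tool's x, y, z in degrees, a list of three. A call has 1 to 10 rows; each row is the pose to reach, as a shift and turn from the pose commanded when the call began, along the tool's axes at that moment; what a row does not reach only later rows make up. A row lasts 1/12 s, in which the tool goes at most 41.7 mm and 7.16 degrees, less where a joint would pass 70% of its speed; a pose out of reach is approached as far as the arm can. A call with a gripper value outside its range is refused whole. "fingers" is the finger opening in mm, from 0 to 85.4, set as the call begins (left out, the last holds). The fingers move at their own pace and stop on an object; the grip force is fixed at half the most. Time passes only in rows, so rows that repeat a pose let the fingers close. It gives the time, the measured TCP pose, the force and the opening at its end, in the units of the state.
- manip.sense(): the state, without advancing time (a new reading comes with each control period).
- manip.snapshot(name): name is "scene" or "side" or "wrist"; returns the picture (400x640x3 uint8, red, green, blue); there is no depth.
- manip.calibration(name): a dict with "fx", "fy", "cx", "cy" (pixels), "rvec" (rotation vector, rad) and "tvec" (3), from world to camera coordinates, as OpenCV has them. Camera axes: x right, y down, z forward; pixel columns grow to the right and rows downward; lengths in m; the calibration is good to about 2 mm. The wrist camera is an equidistant fisheye: a pixel r from the principal point sees the ray r / f radians off the axis. A picture is of the moment at which its call begins: read the wrist's pose just before it. calibration takes no time and is no camera call; for the wrist camera it gives the pose at the moment of the call.
- manip.hand_in(): hands the job in, once; it reports no verdict.
The state is a dict: "t": time; "joints": joint angles; "joint_velocities": joint speeds; "joint_efforts": joint torques, N m; "position": TCP position; "orientation": TCP orientation; "wrist_force": force on the tool from outside, world axes, zero at the start; "wrist_torque": the same for the moment, N m; "grip_width": finger opening in m.
Only numpy, scipy, OpenCV 4.12 (cv2) and the standard library are available. Lean on these libraries where they do the work, as an engineer would, in place of code of your own. Each camera call takes 0.05 s, during which the arm holds its last target.

TASK

On this finds-sorting bench the slim green spatula has been left in the wide slot of the leaning wooden rack, where the orange-handled scraper belongs. First pull the spatula out and stand it, blade down, in the blue tool pot; then lift the scraper out of the white draining stand and slide its blade into that wide slot until it is fully home. Leave the pot standing upright and everything else where it is.

Things in the scene. Friction and masses are not known exactly. Their poses are not given: they have to be found in the camera images.
- slot: Light wood slotted block of the rack, leaning 30 degrees towards the robot. Origin: middle of the wide slot's floor; z points out of the slot (up and towards the robot, 30 degrees from vertical), x across the slot's thickness (away and up), y along its width. Wide slot: 68 (y) by 8 (x) mm, 70 deep. The block spans x -22 to 30, y -124 to 49, z -10 to 70 mm.
- slot_mouth (a point): Centre of the wide slot's mouth, 70 mm up the slot's z axis from its floor; axes as slot. The mouth is flared by 5 mm on each long side over the last 9 mm. The rack's second slot, 28 mm wide, is centred at y = -95 mm from here and holds the palette knife.
- spatula: Slim green plastic spatula, 170 mm long, about 45 g. Origin: middle of its blade's tip edge; z up the tool to the handle end, x across its thickness, y across its width. Blade: z 0 to 88 mm, 24 wide, 6 thick. Handle: z 85 to 170, 20 wide (y), 14 thick (x). It starts standing in the wide slot, tip on the floor, leaning with it.
- scraper: Flat steel scraper with orange handle, 180 mm long, about 160 g. Origin: middle of its blade's tip edge; z up the tool to the handle end, x across its thickness, y across its width. Blade: 3 thick, 60 wide to z 72 mm, then narrowing to 26 at z 95. Handle: z 85 to 180, 26 wide (y), 16 thick (x). Starts upright, blade down, in the stand. Either face may go to the front.
- stand: White plastic draining stand, fixed: 60 (x) by 100 (y) by 48 mm high. Origin at the centre of its underside, z up. An upright slot, 66 mm (y) by 6 mm (x), reaches from its top down to 8 mm above the table.
- pot: Round blue tool pot, loose, 0.7 kg, 100 mm outer diameter, 4 mm wall, 105 mm high, inner floor 6 mm up. Origin at the centre of its underside, z up. Stand and pot stand one to the left and one to the right of the rack, either way round.
- knife: Palette knife with a dark wood handle, 158 mm long, standing in the rack's narrow slot. Origin at its blade's tip, z up to the handle end; handle 14 wide, 12 thick. To be left alone.
- brush: Bright green scrubbing brush lying on the table, 90 x 36 x 28 mm, origin under its centre, x along it. To be left alone.
- marker: Blue marker pen with a white cap lying on the table, 100 mm long, 17 mm thick, origin under its centre, x along it. To be left alone.
- sherd_red: Red-brown potsherd lying on the table, about 62 x 60 x 12 mm, origin under its middle. To be left alone.
- sherd_dark: Dark potsherd lying on the table, about 54 x 52 x 12 mm, origin under its middle. To be left alone.
- cup: Small yellow plastic cup, 64 mm across the rim, 70 mm high, origin under its centre. To be left alone.
Mind the look-alikes: they are no part of the job. Of the things that look like the scraper, the middle-sized one is meant.

How it is judged:
By the outcome, as a careful person would: the job done as asked, in the order asked, and still so for the second after the job is handed in, with the robot touching nothing.
It also fails if it takes over 62 s, if anything falls off the work surface, if the arm or the gripper's body presses on something with over 40 N, if the wrist force passes 120 N, or if a joint passes its speed limit or range.

## Working session

There is one attempt and no reset: what is moved stays moved. The work goes in short steps, Python scripts to look and compute and a tool call to move; the robot and the scene stay as the last step left them, time stands still between calls to the robot, and variables do not carry over. Pictures are saved under pics/ and viewed, and the job is handed in when it is done.

Besides the shell and the picture viewer there is one more tool, called after "Request:" as a command line: name --argument value ..., lists and objects as JSON in quotes. arm_command: Moves the arm, as the interface text tells. Its arguments: {"type":"object","properties":{"series":{"type":"array"},"fingers":{"type":"number"}},"required":["series"]}

```bash
mkdir -p pics; ls
python3 - <<'E'
from plant import manip
import cv2
print(manip.sense())
for n in ["scene","side","wrist"]:
    c=manip.calibration(n);print(n,c)
    im=manip.snapshot(n);cv2.imwrite(f"pics/{n}0.png",im[:,:,::-1])
print(manip.tcp_to_grasp)
E
```

```text
pics
{'t': 0.0, 'joints': array([-1.27213552,  0.47782229,  0.02234544,  1.55646462, -0.01148972,
        1.1092891 , -0.08307365]), 'joint_velocities': array([ 1.62230252e-03, -2.54444163e-05, -5.88957966e-04,  3.15445489e-04,
        5.38237987e-04, -4.36488659e-04, -2.08113658e-03]), 'joint_efforts': array([ 1.19664503e-03, -5.96454120e+01,  1.60864245e+00, -2.81201506e+01,
        1.26033343e-02,  9.27218614e-03, -3.99417024e-05]), 'position': array([0.26683862, 0.61936757, 0.23030539]), 'orientation': array([3.14144206e+00, 1.84890391e-03, 1.16408271e+00]), 'wrist_force': array([0.71916401, 0.22335431, 0.14689974]), 'wrist_torque': array([-0.03088921,  0.05267774,  0.00599286]), 'grip_width': 0.08553510331116695}
scene {'fx': 411.3550251948245, 'fy': 411.3550251948245, 'cx': 327.1824868595614, 'cy': 199.6884963368767, 'rvec': array([ 2.32822092,  0.81533839, -0.28982663]), 'tvec': array([-0.45308727, -0.22537614,  1.45621508])}
side {'fx': 416.9921403681729, 'fy': 416.9921403681729, 'cx': 316.66574342570686, 'cy': 199.81286047143413, 'rvec': array([ 2.25947594, -0.29470937,  0.11611877]), 'tvec': array([-0.54994964,  0.16858995,  1.13992265])}
wrist {'fx': 309.70691628693146, 'fy': 309.70691628693146, 'cx': 319.9805360751295, 'cy': 194.85442345647365, 'rvec': array([-2.38842928, -1.57246811, -0.25422113]), 'tvec': array([-0.67475203, -0.04169689,  0.37948033])}
0.0187
```

View pics/scene0.png

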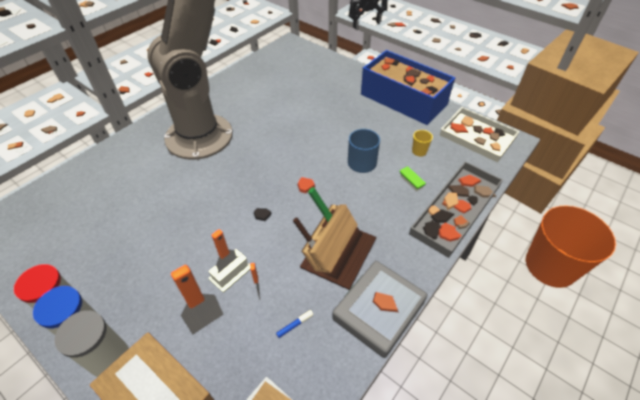

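View pics/side0.png

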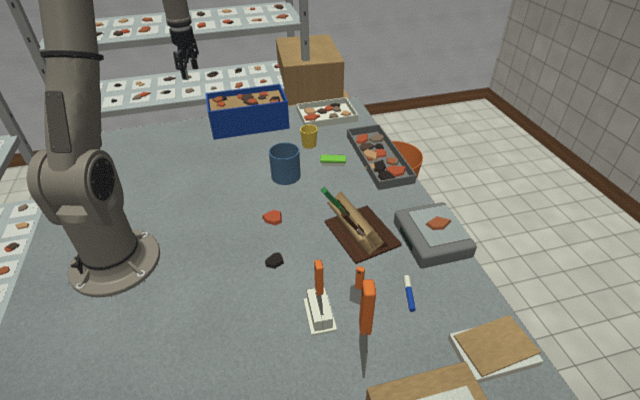

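View pics/wrist0.png

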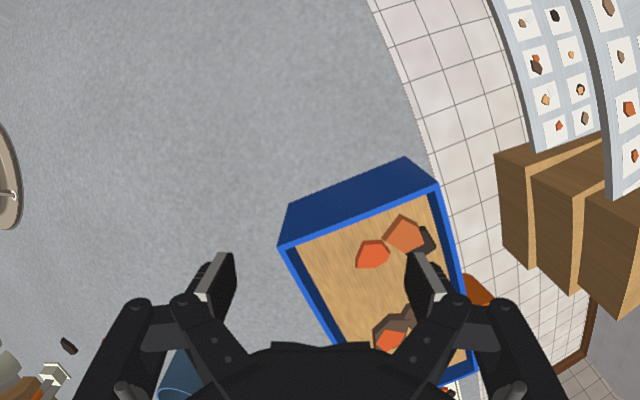

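The side and scene views show three orange-handled tools in the scene image. A large one is free-standing at (186,290), a small one is at (255,275), and one stands in the white stand at (220,243). The one in the stand is middle-sized and fits the description. I'll confirm it in enlarged crops.

Run:
```python
import cv2
a=cv2.imread('pics/scene0.png');b=cv2.imread('pics/side0.png')
cv2.imwrite('pics/c1.png',cv2.resize(a[165:345,160:400],None,fx=3.3,fy=3.3,interpolation=cv2.INTER_CUBIC))
cv2.imwrite('pics/c2.png',cv2.resize(b[130:380,250:480],None,fx=2.4*1.0,fy=2.4,interpolation=cv2.INTER_CUBIC))
```

```text
(no output)
```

View pics/c1.png

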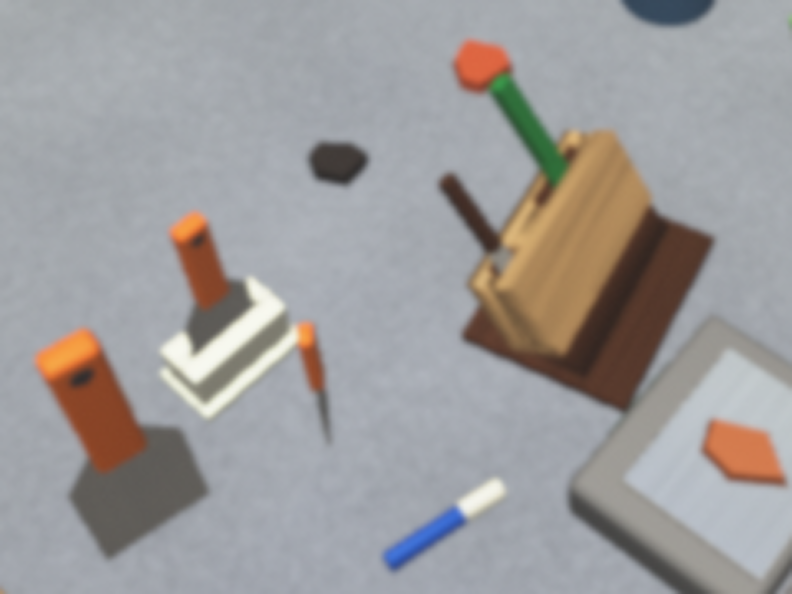

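View pics/c2.png

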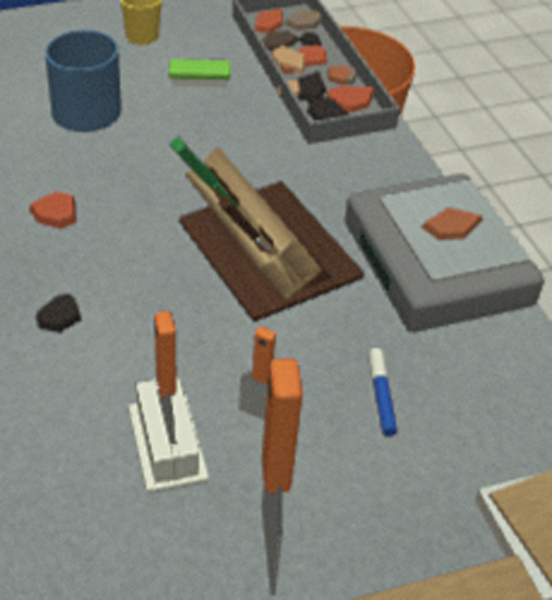

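Confirmed: the scraper in the stand is the middle-sized one, between the large one at the side view's front and the small one. Next is a coarse triangulation.

```bash
cat > h.py <<'E'
import numpy as np, cv2, json
from scipy.spatial.transform import Rotation as R
def KRt(c):
    K=np.array([[c['fx'],0,c['cx']],[0,c['fy'],c['cy']],[0,0,1]]);return K,cv2.Rodrigues(np.array(c['rvec']))[0],np.array(c['tvec'])
def ray(c,uv,fish=False):
    K,Rm,t=KRt(c)
    d=np.array([(uv[0]-c['cx'])/c['fx'],(uv[1]-c['cy'])/c['fy'],1.])
    if fish:
        r=np.hypot(d[0],d[1]); d=np.array([d[0]*np.sin(r)/max(r,1e-9),d[1]*np.sin(r)/max(r,1e-9),np.cos(r)])
    d/=np.linalg.norm(d); return -Rm.T@t, Rm.T@d
def tri(rays):
    A=np.zeros((3,3));b=np.zeros(3)
    for o,d in rays:
        P=np.eye(3)-np.outer(d,d);A+=P;b+=P@o
    p=np.linalg.solve(A,b); return p,[float(np.linalg.norm((np.eye(3)-np.outer(d,d))@(p-o)))*1000 for o,d in rays]
def onz(r,z):
    o,d=r; return o+d*(z-o[2])/d[2]
def proj(c,p,fish=False):
    K,Rm,t=KRt(c); q=Rm@np.asarray(p)+t
    if fish:
        th=np.arctan2(np.hypot(q[0],q[1]),q[2]);n=np.hypot(q[0],q[1]);return np.array([c['cx']+c['fx']*th*q[0]/n,c['cy']+c['fy']*th*q[1]/n])
    return np.array([c['cx']+c['fx']*q[0]/q[2],c['cy']+c['fy']*q[1]/q[2]])
E
python3 - <<'E'
from h import *
from plant import manip
cs,cd=manip.calibration('scene'),manip.calibration('side')
S=lambda u,v:(u/3.3+160,v/3.3+165); D=lambda u,v:(u/2.4+250,v/2.4+130)
def t(n,a,b):
    p,e=tri([ray(cs,S(*a)),ray(cd,D(*b))]);print(n,p.round(3),np.round(e,1))
t('spat end',(502,84),(178,147))
t('spat at rack',(557,178),(232,205))
t('scr top',(190,222),(165,317))
t('scr handle bottom',(210,305),(167,392))
t('knife end',(448,180),(190,175))
t('block far corner',(612,132),(217,152))
t('base left',(712,238),(360,272))
t('base front',(625,408),(255,318))
for n,a in [('base1',(712,238)),('base2',(625,408)),('base3',(465,335)),('st1',(207,415)),('st2',(163,373)),('st3',(300,340)),('dark',(338,165)),('red',(482,70)),('small',(327,440))]:
    print(n,onz(ray(cs,S(*a)),0).round(3))
for n,a in [('base1',(283,183)),('base2',(362,273)),('base3',(255,318)),('base4',(180,219)),('st1',(148,488)),('st2',(207,478)),('st3',(130,405)),('potbot',(87,125)),('dark',(60,318)),('red',(54,215))]:
    print('D',n,onz(ray(cd,D(*a)),0).round(3))
sc=cv2.imread('pics/scene0.png');sd=cv2.imread('pics/side0.png')
for n,c,im in(('scene',cs,sc),('side',cd,sd)):
    h=cv2.cvtColor(im,cv2.COLOR_BGR2HSV);m=cv2.inRange(h,(95,60,30),(115,200,140))
    k,l,s,ce=cv2.connectedComponentsWithStats(m)
    for i in range(1,k):
        if s[i][4]>250: print(n,s[i],ce[i].round(1))
E
```

```text
spat end [ 0.575 -0.059  0.17 ] [0.9 0.9]
spat at rack [ 0.633 -0.064  0.085] [10.2 10.2]
scr top [ 0.496 -0.308  0.189] [0.2 0.2]
scr handle bottom [ 0.496 -0.314  0.088] [1.2 1.2]
knife end [ 0.583 -0.131  0.163] [22.1 22.1]
block far corner [0.64  0.003 0.1  ] [1.4 1.4]
base left [ 0.768 -0.067  0.022] [72.6 72.6]
base front [ 0.703 -0.038 -0.198] [20.8 20.8]
base1 [0.732 0.031 0.   ]
base2 [ 0.771 -0.148  0.   ]
base3 [ 0.628 -0.177  0.   ]
st1 [ 0.517 -0.358 -0.   ]
st2 [ 0.461 -0.355  0.   ]
st3 [ 0.525 -0.265  0.   ]
dark [ 0.422 -0.114  0.   ]
red [0.449 0.055 0.   ]
small [ 0.606 -0.315  0.   ]
D base1 [0.741 0.033 0.   ]
D base2 [ 0.776 -0.143  0.   ]
D base3 [ 0.633 -0.176 -0.   ]
D base4 [0.595 0.003 0.   ]
D st1 [ 0.465 -0.353  0.   ]
D st2 [ 0.523 -0.357  0.   ]
D st3 [ 0.47  -0.254  0.   ]
D potbot [ 0.52   0.221 -0.   ]
D dark [ 0.421 -0.118  0.   ]
D red [ 0.444  0.052 -0.   ]
scene [ 361   52   94   73 2732] [404.4  92.7]
scene [ 348  129   32   43 1123] [362.9 150. ]
side [ 207   84   83   56 2533] [248.4 115.4]
side [ 269  142   31   43 1113] [284.5 163. ]
```

```bash
cat >> h.py <<'E'
def pose(s):
    return np.array(s['position']),R.from_euler('xyz',s['orientation']).as_matrix()
def rel(s,p,Rt):
    p0,R0=pose(s)
    return (R0.T@(np.asarray(p)-p0)*1000).round(1), np.degrees(R.from_matrix(R0.T@Rt).as_rotvec()).round(2)
def slotR(yaw,lean=30):
    return (R.from_euler('z',yaw,degrees=True)*R.from_euler('y',-lean,degrees=True)).as_matrix()
def toolR(Rs): # tool x=+slot x, z=-slot z
    return np.column_stack([Rs[:,0],-Rs[:,1],-Rs[:,2]])
E
python3 - <<'E'
from h import *
from plant import manip
s=manip.sense();p0,R0=pose(s)
c=manip.calibration('wrist');K,Rm,t=KRt(c)
print('cam in tool',R0.T@(-Rm.T@t-p0)*1000,(R0.T@Rm.T).round(3))
Rs=slotR(12);print(Rs.round(3))
print(rel(s,[.521,-.07,.265],toolR(Rs)))
E
```

```text
cam in tool [   0.71194074  -81.14606661 -141.40199106] [[ 1.     0.    -0.   ]
 [-0.     0.948  0.318]
 [ 0.    -0.318  0.948]]
[[ 0.847 -0.208 -0.489]
 [ 0.18   0.978 -0.104]
 [ 0.5   -0.     0.866]]
(array([-532.8,  506.2,  -33.7]), array([-14.27,  27.73,  53.41]))
```

Request:
arm_command --series '[{"offset": [-533,506,-34],"turn": [-14.3,27.7,53.4]},{"offset": [-533,506,-34],"turn": [-14.3,27.7,53.4]},{"offset": [-533,506,-34],"turn": [-14.3,27.7,53.4]},{"offset": [-533,506,-34],"turn": [-14.3,27.7,53.4]},{"offset": [-533,506,-34],"turn": [-14.3,27.7,53.4]},{"offset": [-533,506,-34],"turn": [-14.3,27.7,53.4]},{"offset": [-533,506,-34],"turn": [-14.3,27.7,53.4]},{"offset": [-533,506,-34],"turn": [-14.3,27.7,53.4]},{"offset": [-533,506,-34],"turn": [-14.3,27.7,53.4]},{"offset": [-533,506,-34],"turn": [-14.3,27.7,53.4]}]' --fingers 45

```text
t: 0.98
position: [0.4095, 0.2279, 0.2496]
orientation: [-3.14, -0.525, 0.206]
wrist_force: [2.2, -0.2, 0.4]
grip_width: 0.0451
```

Run:
```python
from h import *
from plant import manip
s=manip.sense();print(s['t'],s['position'],s['orientation'],s['joints'].round(2),s['joint_velocities'].round(2))
print(rel(s,[.521,-.07,.265],toolR(slotR(12))))
```

```text
0.9833 [0.40951527 0.22788764 0.24960474] [-3.13971803 -0.52451839  0.20603191] [-1.25 -0.15  0.35  2.37  0.7   0.6  -1.2 ] [ 0.5  -0.55  0.72  0.27 -0.21 -0.31  1.53]
(array([ 49.4, 314.4,  10.2]), array([-0.01, -0.05, -0.17]))
```

Request:
arm_command --series '[{"offset": [49,314,10],"turn": [0,0,0]},{"offset": [49,314,10],"turn": [0,0,0]},{"offset": [49,314,10],"turn": [0,0,0]},{"offset": [49,314,10],"turn": [0,0,0]},{"offset": [49,314,10],"turn": [0,0,0]},{"offset": [49,314,10],"turn": [0,0,0]},{"offset": [49,314,10],"turn": [0,0,0]},{"offset": [49,314,10],"turn": [0,0,0]},{"offset": [49,314,10],"turn": [0,0,0]},{"offset": [49,314,10],"turn": [0,0,0]}]'

```text
t: 1.82
position: [0.5226, -0.0691, 0.2663]
orientation: [-3.139, -0.524, 0.205]
wrist_force: [0.2, 0.9, 0.4]
grip_width: 0.0447
```

Run:
```python
from h import *
from plant import manip
s=manip.sense();print(s['t'],s['position'],s['orientation'],s['joints'].round(2))
c=manip.calibration('wrist');json.dump({k:np.array(v).tolist() for k,v in c.items()},open('w1.json','w'))
im=manip.snapshot('wrist');cv2.imwrite('pics/w1.png',im[:,:,::-1])
print(rel(s,[.521,-.07,.265],toolR(slotR(12))))
```

```text
1.8167 [ 0.52258891 -0.06913658  0.26630276] [-3.13939849 -0.52429557  0.20497944] [-1.21 -0.32  1.16  2.27  0.38  0.51 -0.07]
(array([-2.2,  0.5,  0.3]), array([ 0.  , -0.04, -0.22]))
```

View pics/w1.png

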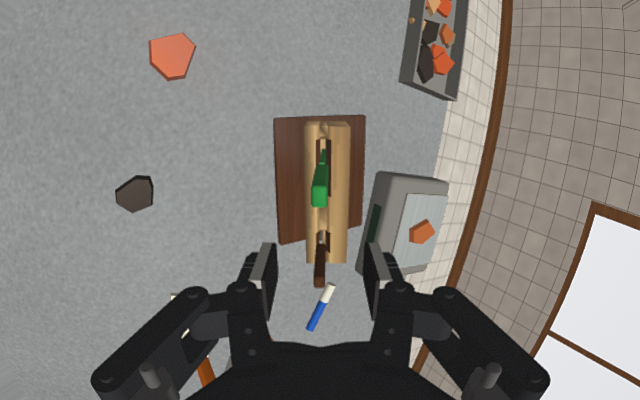

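Run:
```python
import cv2
a=cv2.imread('pics/w1.png')
cv2.imwrite('pics/c3.png',cv2.resize(a[105:295,260:400],None,fx=4*.78,fy=4*.78,interpolation=cv2.INTER_CUBIC))
```

```text
(no output)
```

View pics/c3.png

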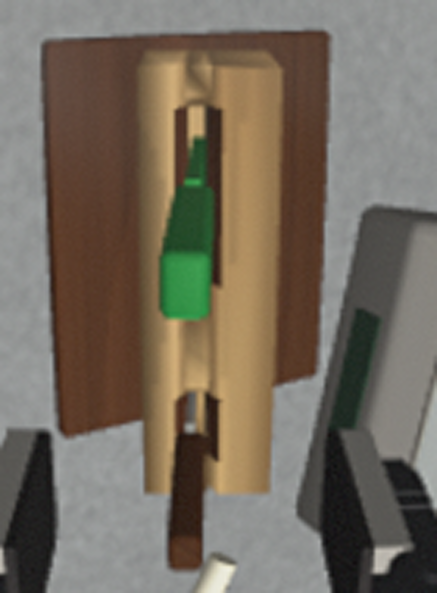

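Run:
```python
from h import *
from plant import manip
cs,cd=manip.calibration('scene'),manip.calibration('side');cw=json.load(open('w1.json'))
S=lambda u,v:ray(cs,(u/3.3+160,v/3.3+165)); D=lambda u,v:ray(cd,(u/2.4+250,v/2.4+130));W=lambda u,v:ray(cw,(u/3.12+260,v/3.12+105),True)
p,e=tri([S(502,84),D(178,147),W(187,286)]);print('spat end',p,e)
p,e=tri([D(217,152),S(612,132),W(282,62)]);print('block corner',p,e)
p,e=tri([D(217,152),S(612,132)]);print('block corner',p,e)
Rs=slotR(12);
for h0 in(.0235,.027):
  for yaw in (12,):
    Rs=slotR(yaw);n=Rs[:,2];q=np.array([.658,-.041,h0])+.07*n
    print(h0)
    for nm,a in (('-22,49',(140,66)),('-22,-124',(145,492)),('30,-124',(270,492)),('30,49',(282,62)),('slot+34',(197,107)),('s-34',(213,287)),('n-81',(197,394)),('n-109',(212,460)),('chL',(183,70)),('chR',(212,70)),('chL',(185,385)),('chR',(213,385))):
        o,d=W(*a);x=o+d*((q-o)@n)/(d@n);print(nm,((x-q)@Rs*1000).round(1),x.round(4))
```

```text
spat end [ 0.57571965 -0.06086568  0.17193077] [1.0821173744161194, 1.5404403684216865, 0.9346144566788841]
block corner [0.64131362 0.0035467  0.10129527] [3.0944039377332317, 1.6270363765249218, 3.907103361671981]
block corner [0.6397629  0.00300395 0.09960479] [1.3573413692610954, 1.357341369261108]
0.0235
-22,49 [-15.  47.   0.] [ 0.6013 -0.005   0.0766]
-22,-124 [ -16.3 -128.7    0. ] [ 0.6367 -0.1771  0.076 ]
30,-124 [  36.3 -129.1    0. ] [ 0.6814 -0.168   0.1023]
30,49 [36.5 48.5  0. ] [0.6446 0.0057 0.1024]
slot+34 [ 5.6 31.8  0. ] [ 0.6219 -0.0162  0.0869]
s-34 [ 11.7 -37.6   0. ] [ 0.6415 -0.083   0.09  ]
n-81 [  5.5 -82.9  -0. ] [ 0.6457 -0.1283  0.0869]
n-109 [  11.8 -113.2    0. ] [ 0.6573 -0.1569  0.09  ]
chL [ 0.6 45.4  0. ] [ 0.6148 -0.0037  0.0844]
chR [11.1 45.4  0. ] [ 0.6237 -0.0019  0.0897]
chL [  0.8 -78.9  -0. ] [ 0.6408 -0.1253  0.0845]
chR [ 11.9 -78.9   0. ] [ 0.6503 -0.1233  0.0901]
0.027
-22,49 [-16.6  47.3   0. ] [ 0.5999 -0.005   0.0793]
-22,-124 [ -17.9 -126.8    0. ] [ 0.635  -0.1756  0.0787]
30,-124 [  34.3 -127.2    0. ] [ 0.6793 -0.1666  0.1048]
30,49 [34.4 48.8  0. ] [0.6428 0.0056 0.1048]
slot+34 [ 3.8 32.2  0. ] [ 0.6203 -0.0161  0.0895]
s-34 [  9.9 -36.6  -0. ] [ 0.6397 -0.0823  0.0925]
n-81 [  3.8 -81.4   0. ] [ 0.6439 -0.1273  0.0895]
n-109 [   9.9 -111.5    0. ] [ 0.6554 -0.1556  0.0926]
chL [-1.2 45.7  0. ] [ 0.6133 -0.0037  0.087 ]
chR [ 9.2 45.7  0. ] [ 0.6221 -0.0019  0.0922]
chL [ -1.  -77.5   0. ] [ 0.639  -0.1242  0.0871]
chR [ 10.1 -77.5   0. ] [ 0.6484 -0.1223  0.0927]
```

Run:
```python
from h import *
from plant import manip
s=manip.sense()
Rt=toolR(slotR(12.2,31));E=np.array([.5757,-.0609,.1719]);n=slotR(12.2,32)[:,2]
print(rel(s,E+.06*n,Rt),rel(s,E-.042*n,Rt))
```

```text
(array([-2.6,  4.8, 48.5]), array([ 0.05,  0.99, -0.23])) (array([  0.9,   4.7, 150.4]), array([ 0.05,  0.99, -0.23]))
```

Request:
arm_command --series '[{"offset": [-2.6,4.8,25],"turn": [0,1,-0.2]},{"offset": [-2.6,4.8,50],"turn": [0,1,-0.2]},{"offset": [-1.5,4.8,80],"turn": [0,1,-0.2]},{"offset": [0,4.8,110],"turn": [0,1,-0.2]},{"offset": [0.5,4.8,135],"turn": [0,1,-0.2]},{"offset": [1,4.8,150],"turn": [0,1,-0.2]},{"offset": [1,4.8,150],"turn": [0,1,-0.2]}]'

```text
t: 2.45
position: [0.5314, -0.0427, 0.208]
orientation: [3.13, -0.547, 0.217]
wrist_force: [-0.8, 0.2, 0.7]
grip_width: 0.0449
```

Run:
```python
from h import *
from plant import manip
s=manip.sense();print(s['t'],s['position'],s['joints'].round(2),s['wrist_force'])
im=manip.snapshot('wrist');cv2.imwrite('pics/w2.png',im[:,:,::-1])
```

```text
2.45 [ 0.53136343 -0.04272991  0.20796458] [-1.53 -0.34  1.45  2.35  0.71  0.35 -0.39] [-0.83110948  0.1979312   0.71116192]
```

View pics/w2.png

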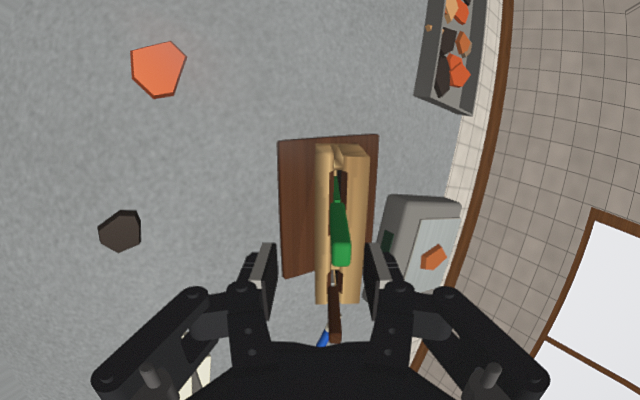

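The view is clear, but the arm has stopped 80 mm short against its joint limits (q2 and q3). I'll fit a kinematic model to plan which tilts are reachable.

```bash
cat > fk.py <<'E'
from h import *
from scipy.optimize import least_squares
def Rz(a):return R.from_euler('z',a).as_matrix()
def Ry(a):return R.from_euler('y',a).as_matrix()
def fk(q,P):
    d1,L1,L2,L3,b,a4,a1,a6,b7=P[:9]
    sg=np.ones(7)
    Rm=Rz(b)@Rz(q[0]);p=np.array([0,0,d1])+Rm@[a1,0,0]
    Rm=Rm@Ry(q[1])@Rz(q[2]); p=p+Rm@[a4,0,L1]
    Rm=Rm@Ry(q[3]); p=p+Rm@[-a4,0,0]; Rm=Rm@Rz(q[4]);p=p+Rm@[0,0,L2]
    Rm=Rm@Ry(q[5]); p=p+Rm@[a6,0,0]; Rm=Rm@Rz(q[6]+b7); p=p+Rm@[0,0,L3]
    return p,Rm
E
cat > fit.py <<'E'
from fk import *
from plant import manip
s=manip.sense()
data=[([-1.27213552,.47782229,.02234544,1.55646462,-.01148972,1.1092891,-.08307365],[.26683862,.61936757,.23030539],[3.14144206,1.84890391e-03,1.16408271]),
([-1.25,-.15,.35,2.37,.70,.60,-1.2],[0.40951527,0.22788764,0.24960474],[-3.13971803,-0.52451839,0.20603191]),
([-1.21,-.32,1.16,2.27,.38,.51,-.07],[0.52258891,-0.06913658,0.26630276],[-3.13939849,-0.52429557,0.20497944]),
(s['joints'],s['position'],s['orientation'])]
import itertools
best=None
for sg in itertools.product([1,-1],repeat=4):
    S=np.array([sg[0],1,sg[1],1,sg[2],1,sg[3]])
    def f(P):
        r=[]
        for i,(q,p,o) in enumerate(data):
            a,b=fk(S*np.array(q),P);w=1 if i in(0,3) else .2
            r+=list(w*(a-p)); r+=list(w*.3*(b-R.from_euler('xyz',o).as_matrix()).ravel())
        return np.array(r)
    for b0 in(0,1.5,3,-1.5):
      for c0 in (0,1.57,3.14,-1.57):
        o=least_squares(f,[.35,.4,.4,.25,b0,0,0,0,c0])
        if best is None or o.cost<best[0]: best=(o.cost,S,o.x);
print(best[0],best[1],best[2].round(4))
for q,p,o in data:
    a,b=fk(best[1]*np.array(q),best[2]);print((a-p).round(4),np.degrees(R.from_matrix(b.T@R.from_euler('xyz',o).as_matrix()).magnitude()))
print(np.array(s['joints']).tolist())
json.dump([best[1].tolist(),best[2].tolist()],open('fk.json','w'))
E
python3 fit.py
```

```text
0.0002079619189783378 [-1  1 -1  1 -1  1 -1] [ 3.9530e-01  5.3520e-01  5.3610e-01  3.8950e-01 -8.1600e-02 -2.5200e-02
 -1.8100e-02 -1.2000e-03 -3.2168e+00]
[-0.006   0.0024  0.0002] 0.3660591409899514
[-0.0053  0.0024 -0.0124] 2.3720496601726317
[0.0051 0.0118 0.0002] 2.21596389947667
[ 0.     -0.0006  0.0003] 2.4507866469102697
[-1.5294799108644677, -0.33602210258685733, 1.4511978694943006, 2.3525457597379797, 0.7131348210094858, 0.35267611420101036, -0.39448831540644935]
```

```bash
cat > reach.py <<'E'
from fk import *
S,P=json.load(open('fk.json'));S=np.array(S)
lo=np.array([-2.96,-.34,-1.41,.24,-1.37,.17,-2.96]);hi=np.array([2.96,2.1,1.46,2.44,4.51,1.92,2.96])
mid=np.array([-1.2,.5,0,1.6,0,1.1,0])
def ik(p,Rt,n=12,seed=0):
    rng=np.random.default_rng(seed);best=None
    for k in range(n):
        q0=np.clip(mid+rng.normal(0,.5,7),lo+.05,hi-.05)
        def f(q):
            a,b=fk(S*q,P);c=(q-mid);
            return np.r_[(a-p)*20,R.from_matrix(b.T@Rt).as_rotvec()*5,c*[0,.02,.05,.02,.02,.02,.01]]
        o=least_squares(f,q0,bounds=(lo,hi));
        if best is None or o.cost<best.cost:best=o
    q=best.x;a,b=fk(S*q,P)
    return q,np.linalg.norm(a-p)*1000,np.degrees(R.from_matrix(b.T@Rt).magnitude())
E
python3 - <<'E'
from reach import *
O=np.array([.663,-.040,.0265]);Rs=slotR(12.2)
def show(n,p,Rt):
    q,e,a=ik(p,Rt);print(n,q.round(2),round(e,1),round(a,1))
for lean in(30,15,0):
    for jaw in 'xy':
        Rt=toolR(slotR(12.2,lean))
        if jaw=='y': Rt=Rt@R.from_euler('z',-90,degrees=True).as_matrix()
        for z in (147,190,230,260):
            g=O+Rs[:,2]*z/1000; show((lean,jaw,z),g+Rt[:,2]*.0187,Rt)
E
```

```text
(30, 'x', 147) [ 0.25  0.3  -0.11  2.19 -0.81  0.26  1.12] 0.0 0.0
(30, 'x', 190) [ 0.22  0.19 -0.05  2.21 -0.7   0.34  1.01] 0.0 0.0
(30, 'x', 230) [ 0.21  0.1  -0.02  2.23 -0.61  0.42  0.92] 0.0 0.0
(30, 'x', 260) [ 0.21  0.03 -0.    2.23 -0.55  0.48  0.87] 0.0 0.0
(30, 'y', 147) [ 0.29  0.3  -0.16  2.19 -0.77  0.25  2.66] 0.0 0.0
(30, 'y', 190) [ 0.24  0.19 -0.07  2.21 -0.69  0.34  2.57] 0.0 0.0
(30, 'y', 230) [ 0.22  0.1  -0.03  2.23 -0.61  0.42  2.49] 0.0 0.0
(30, 'y', 260) [ 0.21  0.03 -0.    2.23 -0.55  0.48  2.44] 0.0 0.0
(15, 'x', 147) [ 0.09  0.35 -0.02  2.01 -0.16  0.55  0.42] 0.0 0.0
(15, 'x', 190) [ 0.1   0.26 -0.01  2.03 -0.16  0.62  0.42] 0.0 0.0
(15, 'x', 230) [ 0.11  0.18 -0.01  2.04 -0.16  0.69  0.43] 0.0 0.0
(15, 'x', 260) [ 0.12  0.12 -0.01  2.05 -0.15  0.74  0.43] 0.0 0.0
(15, 'y', 147) [ 0.12  0.35 -0.05  2.01 -0.14  0.55  1.97] 0.0 0.0
(15, 'y', 190) [ 0.12  0.26 -0.04  2.03 -0.15  0.62  1.99] 0.0 0.0
(15, 'y', 230) [ 0.12  0.18 -0.02  2.04 -0.15  0.69  2.  ] 0.0 0.0
(15, 'y', 260) [ 0.13  0.12 -0.01  2.05 -0.15  0.74  2.  ] 0.0 0.0
(0, 'x', 147) [ 0.02  0.46 -0.    1.8   0.    0.88  0.23] 0.0 0.0
(0, 'x', 190) [ 0.03  0.38 -0.    1.83  0.    0.93  0.24] 0.0 0.0
(0, 'x', 230) [ 0.04  0.31 -0.    1.85  0.    0.99  0.25] 0.0 0.0
(0, 'x', 260) [ 0.05  0.25 -0.    1.86  0.    1.03  0.26] 0.0 0.0
(0, 'y', 147) [ 0.04  0.46 -0.03  1.8   0.02  0.88  1.79] 0.0 0.0
(0, 'y', 190) [ 0.04  0.38 -0.02  1.83  0.01  0.93  1.8 ] 0.0 0.0
(0, 'y', 230) [ 0.05  0.31 -0.02  1.85  0.01  0.99  1.82] 0.0 0.0
(0, 'y', 260) [ 0.06  0.25 -0.02  1.86  0.    1.03  1.83] 0.0 0.0
```

```bash
cat > sim.py <<'E'
from fk import *
S,P=json.load(open('fk.json'));S=np.array(S)
lo=np.array([-2.96,-.34,-1.41,.24,-1.37,.17,-2.96]);hi=np.array([2.96,2.1,1.46,2.44,4.51,1.92,2.96])
vm=np.array([2.39,2.39,3.14,3.14,3.14,3.14,3.14])*.7/12
def F(q): return fk(S*q,P)
def jac(q):
    p,Rm=F(q);J=np.zeros((6,7))
    for i in range(7):
        d=q.copy();d[i]+=1e-5;a,b=F(d);J[:3,i]=(a-p)/1e-5;J[3:,i]=R.from_matrix(b@Rm.T).as_rotvec()/1e-5
    return J
def move(q,rows,lam=1e-3,W=np.ones(7),kn=0,home=None):
    p0,R0=F(q)
    for off,turn in rows:
        pt=p0+R0@np.array(off)/1000;Rt=R0@R.from_rotvec(np.radians(turn)).as_matrix()
        p,Rc=F(q);dp=pt-p;dr=R.from_matrix(Rt@Rc.T).as_rotvec()
        dp*=min(1,.0417/max(np.linalg.norm(dp),1e-9));dr*=min(1,np.radians(7.16)/max(np.linalg.norm(dr),1e-9))
        k=8;q0=q.copy();pg=p+dp;Rg=R.from_rotvec(dr).as_matrix()@Rc;qq=q.copy()
        for _ in range(k):
            p,Rc=F(qq);e=np.r_[pg-p,R.from_matrix(Rg@Rc.T).as_rotvec()];J=jac(qq)
            A=J@np.diag(W)@J.T+lam*np.eye(6);Ji=np.diag(W)@J.T@np.linalg.inv(A)
            d=Ji@e
            if home is not None: d+=kn*(np.eye(7)-Ji@J)@(home-qq)
            qq=np.clip(qq+d,lo,hi)
        d=qq-q0;sc=min(1,np.min(vm/np.maximum(abs(d),1e-9)));q=q0+d*sc
    return q
E
python3 - <<'E'
from sim import *
q0=np.array([-1.27213552,.47782229,.02234544,1.55646462,-.01148972,1.1092891,-.08307365])
r1=[([-533,506,-34],[-14.3,27.7,53.4])]*10;r2=[([49,314,10],[0,0,0])]*10
np.set_printoptions(suppress=True)
for nm,kw in (('pinv',dict(lam=1e-6)),('dls',dict(lam=1e-3)),('dls2',dict(lam=1e-2)),('home',dict(lam=1e-4,kn=.1,home=q0)),('home',dict(lam=1e-4,kn=.02,home=q0)),('mid',dict(lam=1e-4,kn=.02,home=(lo+hi)/2))):
    a=move(q0,r1,**kw);b=move(a,r2,**kw);print(nm,a.round(2),b.round(2))
print('obs [-1.25,-.15,.35,2.37,.70,.60,-1.2]  [-1.21,-.32,1.16,2.27,.38,.51,-.07]')
E
```

```text
pinv [-1.22 -0.2   0.34  2.37  0.64  0.6  -1.12] [-1.12 -0.34  1.14  2.28  0.28  0.52  0.07]
dls [-1.21 -0.2   0.34  2.37  0.64  0.6  -1.12] [-1.12 -0.34  1.14  2.28  0.28  0.52  0.07]
dls2 [-1.21 -0.2   0.33  2.37  0.63  0.6  -1.12] [-1.13 -0.34  1.14  2.28  0.29  0.52  0.07]
home [-0.89 -0.18  0.06  2.37  0.53  0.56 -1.01] [-0.81 -0.19  0.92  2.27 -0.12  0.5   0.44]
home [-1.06 -0.19  0.21  2.37  0.58  0.58 -1.07] [-0.96 -0.24  1.03  2.28  0.03  0.5   0.3 ]
mid [-0.58 -0.19 -0.2   2.37  0.42  0.53 -0.89] [-0.68 -0.16  0.81  2.27 -0.21  0.51  0.52]
obs [-1.25,-.15,.35,2.37,.70,.60,-1.2]  [-1.21,-.32,1.16,2.27,.38,.51,-.07]
```

```bash
cat > plan.py <<'E'
from sim import *
np.set_printoptions(suppress=True)
O=np.array([.663,-.040,.0265]);Rs=slotR(12.2)
A=R.from_euler('z',-90,degrees=True).as_matrix()
def TR(yaw,lean): return toolR(slotR(yaw,lean))@A
def go(q,p,Rt,maxn=60):
    mn=9
    for k in range(maxn):
        p0,R0=F(q);off=R0.T@(p-p0)*1000;tu=np.degrees(R.from_matrix(R0.T@Rt).as_rotvec())
        if np.linalg.norm(off)<1 and np.linalg.norm(tu)<.5: break
        q=move(q,[(off,tu)],lam=1e-6);mn=min(mn,(q-lo).min(),(hi-q).min())
    return q,k,mn
E
cat > srch.py <<'E'
from plan import *
from plant import manip
q=np.array(manip.sense()['joints']);p,_=F(q);print(p)
Rt=TR(12.2,12);pg=O+Rs[:,2]*.230+Rt[:,2]*.0187
rng=np.random.default_rng(1);res=[]
q1,k,m=go(q,np.array([.53,-.05,.36]),TR(12.2,0));print('direct vert',q1.round(2),k,m)
qq,k,m=go(q1,pg,Rt);print('direct',qq.round(2),k,m)
for t in range(60):
    az=np.radians(rng.uniform(-70,60));r=rng.uniform(.5,.85);z=rng.uniform(.3,.55);yaw=rng.uniform(-80,80);le=rng.uniform(-30,20)
    w=np.array([r*np.cos(az),r*np.sin(az),z])
    qa,ka,ma=go(q1,w,TR(yaw,le),40);qb,kb,mb=go(qa,pg,Rt,40)
    e=np.linalg.norm(F(qb)[0]-pg)
    res.append((abs(qb[2])+10*e,ka+kb,min(ma,mb),w.round(2),round(yaw),round(le),qb.round(2)))
res.sort(key=lambda x:x[0])
for r in res[:8]:print(*r)
E
timeout 500 python3 srch.py
```

```text
[ 0.531396   -0.04357766  0.20823123]
direct vert [-1.98 -0.34  1.46  1.77  0.39  1.4   1.27] 59 0.0
direct [-2.03 -0.34  1.46  2.05  0.5   0.95  1.08] 59 0.0
1.0052559716444405 52 0.0 [ 0.29 -0.68  0.53] 52 14 [-0.82  0.32  1.01  2.02 -0.49  0.82  2.25]
1.0913138213848577 20 0.0 [ 0.41 -0.28  0.46] 35 12 [-0.88  0.35  1.09  2.02 -0.55  0.83  2.29]
1.0930477730889288 30 0.0 [ 0.25 -0.47  0.54] 41 -13 [-0.89  0.35  1.09  2.02 -0.55  0.84  2.29]
1.1356118500996053 61 0.0 [0.53 0.28 0.42] 77 18 [-0.92  0.37  1.14  2.02 -0.58  0.85  2.32]
1.1477981491433404 62 0.0 [ 0.53 -0.09  0.46] 19 -28 [-0.93  0.38  1.15  2.02 -0.59  0.85  2.33]
1.242307591665899 48 0.0 [ 0.48 -0.32  0.46] 49 18 [-0.99  0.43  1.24  2.02 -0.67  0.89  2.39]
3.497088227958631 78 0.0 [ 0.41 -0.69  0.52] 60 -6 [-2.03 -0.34  1.46  2.04  0.5   0.95  1.08]
3.497122089026686 78 0.0 [0.78 0.18 0.45] -38 12 [-2.03 -0.34  1.46  2.04  0.5   0.95  1.08]
```

```bash
cat > s2.py <<'E'
from plan import *
Rt=TR(12.2,12);pg=O+Rs[:,2]*.230+Rt[:,2]*.0187
q0=np.array([-1.27213552,.47782229,.02234544,1.55646462,-.01148972,1.1092891,-.08307365])
obs=np.array([-1.25,-.15,.35,2.37,.70,.60,-1.2])
def tw(az,r,z,yaw,le): 
    a=np.radians(az);return np.array([r*np.cos(a),r*np.sin(a),z]),TR(yaw,le)
# yaw param: tool x yaw = yaw+90
for nm,q,wps in [
 ('q0 straight vert',q0,[tw(-3.5,.6,.3,12,0)]),
 ('q0 arc yaw-following',q0,[tw(45,.6,.3,-20,0),tw(20,.6,.3,-10,0),tw(-3.5,.6,.3,12,0)]),
 ('q0 arc far',q0,[tw(45,.8,.35,45,0),tw(20,.8,.35,20,0),tw(-3.5,.8,.35,12,0)]),
 ('obs1->',obs,[tw(29,.55,.35,20,0),tw(-3.5,.65,.3,12,0)]),
 ]:
    for w in wps: q,k,m=go(q,*w);print('   ',q.round(2),k,round(m,2))
    q,k,m=go(q,pg,Rt);print(nm,q.round(2),k,round(m,2),(F(q)[0]-pg).round(3))
E
python3 s2.py
```

```text
[-0.32  0.31  0.36  1.67 -0.12  1.19  1.85] 18 0.51
q0 straight vert [-0.26  0.21  0.37  2.01 -0.22  0.76  2.03] 3 0.43 [0. 0. 0.]
    [-0.97  0.29  0.12  1.67 -0.04  1.18  0.39] 7 0.63
    [-0.63  0.3   0.24  1.67 -0.08  1.19  1.03] 7 0.61
    [-0.3   0.3   0.33  1.67 -0.1   1.19  1.84] 7 0.62
q0 arc yaw-following [-0.23  0.21  0.33  2.   -0.21  0.76  2.03] 3 0.44 [-0.  0. -0.]
    [-0.8   0.62 -0.12  1.1   0.07  1.42  1.46] 10 0.5
    [-0.45  0.62  0.03  1.1  -0.02  1.42  1.5 ] 9 0.5
    [-0.09  0.62  0.12  1.1  -0.07  1.42  1.8 ] 8 0.5
q0 arc far [-0.02  0.2   0.11  2.   -0.15  0.75  1.98] 8 0.44 [-0.  0. -0.]
    [-1.38  0.23  0.89  1.72 -0.19  1.27  1.48] 16 0.12
    [-0.71  0.52  0.94  1.56 -0.43  1.28  2.08] 9 0.49
obs1-> [-0.79  0.3   0.97  2.02 -0.47  0.81  2.23] 4 0.42 [ 0. -0.  0.]
```

Run:
```python
from plan import *
from plant import manip
s=manip.sense()
V=R.from_euler('xyz',[-3.13939849,-0.52429557,0.20497944]).as_matrix()
print(rel(s,[.52259,-.06914,.2663],V))
q=np.array(s['joints']);print(q)
q,k,m=go(q,np.array([.52259,-.06914,.2663]),V);print(q.round(2),k,m)
q,k,m=go(q,np.array([0.40951527,0.22788764,0.24960474]),R.from_euler('xyz',[-3.13971803,-0.52451839,0.20603191]).as_matrix());print(q.round(2),k,m)
for az,r in((45,.8),(20,.8),(-3.5,.8)):
    a=np.radians(az);q2,k,m=go(q,np.array([r*np.cos(a),r*np.sin(a),.35]),TR(az,0));print(q2.round(2),k,round(m,2)); q=q2
```

```text
(array([ 18.2,  24.3, -57. ]), array([ 0.44, -1.28,  0.58]))
[-1.52947991 -0.3360221   1.45119787  2.35254576  0.71313482  0.35267611
 -0.39448832]
[-1.19 -0.34  1.2   2.27  0.29  0.52  0.07] 6 0.0
[-0.91 -0.17  0.1   2.36  0.53  0.55 -0.99] 8 0.021957309373851874
[-0.83  0.62 -0.07  1.1   0.04  1.42  1.47] 18 0.15
[-0.47  0.62  0.07  1.1  -0.04  1.42  1.52] 9 0.5
[-0.14  0.63  0.21  1.1  -0.12  1.42  1.56] 8 0.5
```

Request:
arm_command --series '[{"offset": [6,8,-19],"turn": [0.2,-0.4,0.2]},{"offset": [12,16,-38],"turn": [0.3,-0.9,0.4]},{"offset": [18,24,-57],"turn": [0.4,-1.3,0.6]},{"offset": [18,24,-57],"turn": [0.4,-1.3,0.6]}]'

```text
t: 2.83
position: [0.5249, -0.073, 0.2702]
orientation: [-3.14, -0.53, 0.198]
wrist_force: [0.8, -0.8, 0.9]
grip_width: 0.0451
```

Run:
```python
from plan import *
from plant import manip
s=manip.sense();print(s['joints'],s['wrist_force'])
print(rel(s,[0.4095,0.2279,0.2496],R.from_euler('xyz',[-3.13971803,-0.52451839,0.20603191]).as_matrix()))
print(rel(s,[0.4095,0.2279,0.2896],R.from_euler('xyz',[-3.13971803,-0.52451839,0.20603191]).as_matrix()))
```

```text
[-1.19869522 -0.32750774  1.15826805  2.26231324  0.39069252  0.51322236
 -0.07489375] [ 0.79990271 -0.78252888  0.89747923]
(array([ -57. , -317.7,   -9. ]), array([ 0.26, -0.29, -0.4 ]))
(array([ -36.8, -317.8,  -43.5]), array([ 0.26, -0.29, -0.4 ]))
```

Request:
arm_command --series '[{"offset": [-57,-318,-9],"turn": [0.3,-0.3,-0.4]},{"offset": [-57,-318,-9],"turn": [0.3,-0.3,-0.4]},{"offset": [-57,-318,-9],"turn": [0.3,-0.3,-0.4]},{"offset": [-57,-318,-9],"turn": [0.3,-0.3,-0.4]},{"offset": [-57,-318,-9],"turn": [0.3,-0.3,-0.4]},{"offset": [-57,-318,-9],"turn": [0.3,-0.3,-0.4]},{"offset": [-57,-318,-9],"turn": [0.3,-0.3,-0.4]},{"offset": [-57,-318,-9],"turn": [0.3,-0.3,-0.4]}]'

```text
t: 3.5
position: [0.4047, 0.2329, 0.2457]
orientation: [-3.138, -0.52, 0.213]
wrist_force: [0.5, 0.4, -0.2]
grip_width: 0.0451
```

Run:
```python
from plan import *
from plant import manip
s=manip.sense();print(s['joints'].round(2),s['position'])
q=np.array(s['joints'])
for az,r in((45,.8),(20,.8),(-3.5,.8)):
    a=np.radians(az);p=np.array([r*np.cos(a),r*np.sin(a),.35])
    if az==45: print(rel(s,p,TR(az,0)))
    q,k,m=go(q,p,TR(az,0));print(q.round(2),k,round(m,2))
```

```text
[-1.01 -0.12  0.13  2.36  0.64  0.57 -1.16] [0.40465084 0.2328924  0.24573615]
(array([ 249.3, -291.3,   23.5]), array([  31.69,  -17.52, -119.5 ]))
[-0.82  0.62 -0.08  1.1   0.05  1.42  1.47] 19 0.14
[-0.47  0.62  0.06  1.1  -0.04  1.42  1.52] 9 0.5
[-0.13  0.63  0.2   1.1  -0.12  1.42  1.56] 8 0.5
```

Request:
arm_command --series '[{"offset": [249,-291,23],"turn": [32,-17.5,-119.5]},{"offset": [249,-291,23],"turn": [32,-17.5,-119.5]},{"offset": [249,-291,23],"turn": [32,-17.5,-119.5]},{"offset": [249,-291,23],"turn": [32,-17.5,-119.5]},{"offset": [249,-291,23],"turn": [32,-17.5,-119.5]},{"offset": [249,-291,23],"turn": [32,-17.5,-119.5]},{"offset": [249,-291,23],"turn": [32,-17.5,-119.5]},{"offset": [249,-291,23],"turn": [32,-17.5,-119.5]},{"offset": [249,-291,23],"turn": [32,-17.5,-119.5]},{"offset": [249,-291,23],"turn": [32,-17.5,-119.5]}]'

```text
t: 4.33
position: [0.568, 0.5627, 0.3499]
orientation: [2.987, -0.237, 1.384]
wrist_force: [0.9, 0.7, 0.5]
grip_width: 0.045
```

Run:
```python
from plan import *
from plant import manip
s=manip.sense();print(s['joints'].round(2),s['position'])
q=np.array(s['joints'])
for az,r in((20,.8),(-3.5,.8)):
    a=np.radians(az);p=np.array([r*np.cos(a),r*np.sin(a),.35])
    if az==20: print(rel(s,p,TR(az,0)))
    q,k,m=go(q,p,TR(az,0));print(q.round(2),k,round(m,2))
Rt=TR(12.2,12);pg=O+Rs[:,2]*.230+Rt[:,2]*.0187
q,k,m=go(q,pg,Rt);print(q.round(2),k,m)
```

```text
[-0.91  0.47  0.07  1.33 -0.02  1.06  0.52] [0.56803887 0.56270763 0.34990512]
(array([-242.9,  240.5,  -21.9]), array([ 12.28, -10.88, -31.56]))
[-0.45  0.62  0.04  1.1  -0.02  1.42  1.51] 9 0.5
[-0.12  0.63  0.18  1.1  -0.1   1.42  1.55] 8 0.5
[-0.04  0.2   0.13  2.   -0.15  0.75  1.98] 7 0.43670650526066357
```

Request:
arm_command --series '[{"offset": [-243,240,-22],"turn": [12.3,-10.9,-31.6]},{"offset": [-243,240,-22],"turn": [12.3,-10.9,-31.6]},{"offset": [-243,240,-22],"turn": [12.3,-10.9,-31.6]},{"offset": [-243,240,-22],"turn": [12.3,-10.9,-31.6]},{"offset": [-243,240,-22],"turn": [12.3,-10.9,-31.6]},{"offset": [-243,240,-22],"turn": [12.3,-10.9,-31.6]},{"offset": [-243,240,-22],"turn": [12.3,-10.9,-31.6]},{"offset": [-243,240,-22],"turn": [12.3,-10.9,-31.6]},{"offset": [-243,240,-22],"turn": [12.3,-10.9,-31.6]}]'

```text
t: 5.08
position: [0.7535, 0.2608, 0.3482]
orientation: [-3.141, 0.006, 1.904]
wrist_force: [0.3, -1.8, 0.3]
grip_width: 0.0445
```

Run:
```python
from plan import *
from plant import manip
s=manip.sense();print(s['joints'].round(2),s['position'])
q=np.array(s['joints'])
a=np.radians(-3.5);r=.75;p=np.array([r*np.cos(a),r*np.sin(a),.33]);print(rel(s,p,TR(12.2,0)))
q,k,m=go(q,p,TR(12.2,0));print(q.round(2),k,round(m,2))
```

```text
[-0.43  0.64  0.03  1.03 -0.01  1.47  1.5 ] [0.75352088 0.26084131 0.34820619]
(array([-288.1, -104.8,   20. ]), array([0.01, 0.36, 6.87]))
[-0.1   0.54  0.12  1.27 -0.06  1.34  1.81] 8 0.47
```

Request:
arm_command --series '[{"offset": [-288,-105,20],"turn": [0,0.4,6.9]},{"offset": [-288,-105,20],"turn": [0,0.4,6.9]},{"offset": [-288,-105,20],"turn": [0,0.4,6.9]},{"offset": [-288,-105,20],"turn": [0,0.4,6.9]},{"offset": [-288,-105,20],"turn": [0,0.4,6.9]},{"offset": [-288,-105,20],"turn": [0,0.4,6.9]},{"offset": [-288,-105,20],"turn": [0,0.4,6.9]},{"offset": [-288,-105,20],"turn": [0,0.4,6.9]}]'

```text
t: 5.75
position: [0.7465, -0.0444, 0.3281]
orientation: [-3.139, -0.003, 1.785]
wrist_force: [0.3, -0.8, 0.4]
grip_width: 0.0449
```

Run:
```python
from plan import *
from plant import manip
s=manip.sense();print(s['joints'].round(2),s['position'])
E=np.array([.5757,-.0609,.1719]);n=slotR(12.2,31.5)[:,2];Rt=TR(12.2,12)
p=E+.055*n+Rt[:,2]*.0187
print(rel(s,p,Rt));q,k,m=go(np.array(s['joints']),p,Rt);print(q.round(2),k,round(m,2))
```

```text
[-0.08  0.55  0.09  1.23 -0.05  1.37  1.8 ] [ 0.74645306 -0.04443243  0.32810781]
(array([  19.8, -194.9,  128.2]), array([-12.14,  -0.2 ,   0.06]))
[ 0.01  0.2   0.09  2.01 -0.14  0.73  1.98] 7 0.43
```

Request:
arm_command --series '[{"offset": [20,-42,15],"turn": [-6,-0.2,0]},{"offset": [20,-84,30],"turn": [-12,-0.2,0]},{"offset": [20,-125,50],"turn": [-12,-0.2,0]},{"offset": [20,-160,75],"turn": [-12,-0.2,0]},{"offset": [20,-185,105],"turn": [-12,-0.2,0]},{"offset": [20,-195,128],"turn": [-12,-0.2,0]},{"offset": [20,-195,128],"turn": [-12,-0.2,0]}]'

```text
t: 6.33
position: [0.5447, -0.0586, 0.1956]
orientation: [2.943, -0.007, 1.792]
wrist_force: [-0.4, -0.2, -0.9]
grip_width: 0.0447
```

Run:
```python
from plan import *
from plant import manip
s=manip.sense();print(s['joints'].round(2),s['position'],s['wrist_force'])
c=manip.calibration('wrist');json.dump({k:np.array(v).tolist() for k,v in c.items()},open('w3.json','w'))
im=manip.snapshot('wrist')[:,:,::-1];cv2.imwrite('pics/w3.png',im)
cv2.imwrite('pics/c4.png',cv2.resize(im[60:360,190:450],None,fx=2,fy=2))
print(proj(c,[.5757,-.0609,.1719],True),proj(c,O+Rs[:,2]*.07,True))
```

```text
[-0.01  0.22  0.04  2.04 -0.1   0.69  1.89] [ 0.54465949 -0.05864956  0.19564003] [-0.4245591  -0.23575641 -0.85974387]
[305.26979317 266.6723126 ] [311.09880814 248.01383881]
```

View pics/c4.png

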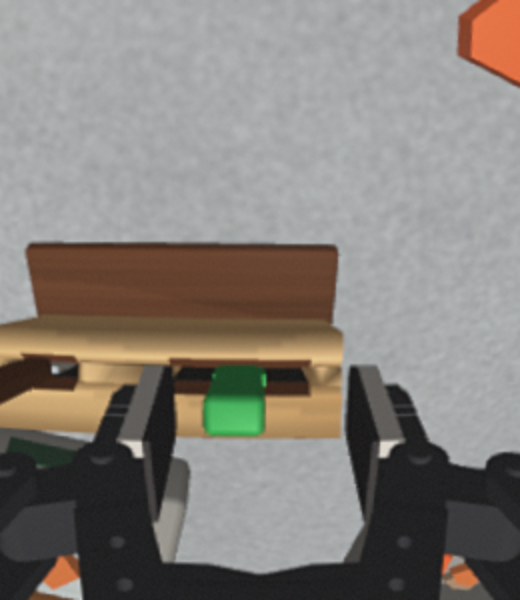

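Run:
```python
from plan import *
from plant import manip
s=manip.sense()
E=np.array([.5757,-.0609,.1719]);n=slotR(12.2,31.5)[:,2];Rt=TR(12.2,12)
p0,R0=pose(s);print('E in tool',R0.T@(E-p0)*1000)
p=E-.024*n+Rt[:,2]*.0187
print(rel(s,p,Rt));q,k,m=go(np.array(s['joints']),p,Rt);print(q.round(2),k,round(m,2))
cw=json.load(open('w3.json'))
# refine E with two wrist views + others
r=[ray(cw,(307.5,267),True),ray(json.load(open('w1.json')),(187/3.12+260,286/3.12+105),True)]
print(tri(r))
```

```text
E in tool [-9.0796857 22.7541915 29.5219377]
(array([-9.5, 31.2, 70.8]), array([-0.55, -0.52,  0.41]))
[ 0.03  0.36  0.03  1.98 -0.15  0.61  1.97] 2 0.44
(array([ 0.57449501, -0.06010832,  0.17420834]), [0.7998833066168392, 0.799883306616803])
```

Request:
arm_command --series '[{"offset": [-9,0,0],"turn": [0,0,0]},{"offset": [-9,11,25],"turn": [-0.5,-0.5,0.4]},{"offset": [-9,21,48],"turn": [-0.5,-0.5,0.4]},{"offset": [-9,30.5,69],"turn": [-0.5,-0.5,0.4]},{"offset": [-9,31,71],"turn": [-0.5,-0.5,0.4]},{"offset": [-9,31,71],"turn": [-0.5,-0.5,0.4]}]'

```text
t: 6.88
position: [0.6009, -0.0562, 0.1386]
orientation: [2.922, 0.002, 1.786]
wrist_force: [0.7, 1.2, 0.4]
grip_width: 0.0446
```

Request:
arm_command --series '[{"offset": [0,0,0],"turn": [0,0,0]},{"offset": [0,0,0],"turn": [0,0,0]},{"offset": [0,0,0],"turn": [0,0,0]},{"offset": [0,0,0],"turn": [0,0,0]},{"offset": [0,0,0],"turn": [0,0,0]}]' --fingers 5

```text
t: 7.3
position: [0.5995, -0.057, 0.1402]
orientation: [2.92, 0.002, 1.784]
wrist_force: [-1.2, -0.3, 6.7]
grip_width: 0.0193
```

Run:
```python
from plan import *
from plant import manip
s=manip.sense();print(s['t'],s['joints'].round(2),s['position'],s['wrist_force'],s['grip_width'])
im=manip.snapshot('wrist')[:,:,::-1];cv2.imwrite('pics/w4.png',cv2.resize(im[60:360,190:450],None,fx=2,fy=2))
p0,R0=pose(s);n=R0.T@Rs[:,2];print('slot z in tool',n)
```

```text
7.3 [-0.01  0.37  0.03  1.99 -0.11  0.57  1.89] [ 0.59953868 -0.05695424  0.14023107] [-1.18565963 -0.34706955  6.65707318] 0.019274949790523875
slot z in tool [-0.00168791 -0.29731124 -0.95477912]
```

View pics/w4.png

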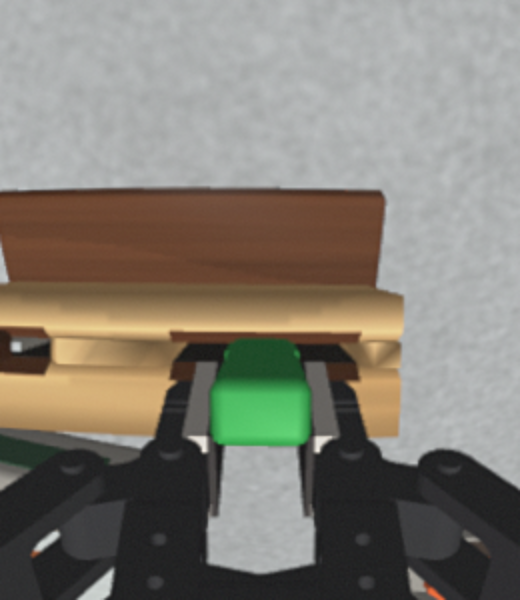

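Gripped at 19.3 mm, with the green handle centred between the pads at crop (262,400). Next I pull along the slot axis.

Request:
arm_command --series '[{"offset": [0,-3,-9.5],"turn": [0,0,0]},{"offset": [0,-9,-28.5],"turn": [0,0,0]},{"offset": [0,-15,-48],"turn": [0,0,0]},{"offset": [0,-21,-67],"turn": [0,0,0]},{"offset": [0,-27,-86],"turn": [0,0,0]},{"offset": [0,-31,-100],"turn": [0,0,0]},{"offset": [0,-31,-100],"turn": [0,0,0]}]'

```text
t: 7.93
position: [0.5475, -0.0686, 0.2326]
orientation: [2.919, 0.003, 1.783]
wrist_force: [0.8, -0.0, -0.3]
grip_width: 0.0189
```

```bash
cat > potf.py <<'E'
from plan import *
cs=None
E
python3 - <<'E'
from plan import *
from plant import manip
s=manip.sense();print(s['t'],s['joints'].round(2),s['position'],s['wrist_force'],s['grip_width'])
c=manip.calibration('side');im=manip.snapshot('side')[:,:,::-1];cv2.imwrite('pics/s5.png',cv2.resize(im[100:340,200:480],None,fx=2.5,fy=2.5))
cs=manip.calibration('scene')
# pot rim/base from masks: bbox extremes
sc=cv2.imread('pics/scene0.png');sd=cv2.imread('pics/side0.png')
from scipy.optimize import least_squares
obs=[]
for cc,i,roi in((cs,sc,(340,120,390,180)),(c,sd,(262,135,306,190))):
    h=cv2.cvtColor(i,cv2.COLOR_BGR2HSV);m=cv2.inRange(h,(95,60,30),(118,210,150));mm=np.zeros_like(m);mm[roi[1]:roi[3],roi[0]:roi[2]]=m[roi[1]:roi[3],roi[0]:roi[2]]
    mm=cv2.morphologyEx(mm,cv2.MORPH_CLOSE,np.ones((5,5)))
    ys,xs=np.nonzero(mm);b=np.array([xs.min(),xs.max()+1,ys.min(),ys.max()+1]);print(b)
    midu=(b[0]+b[1])/2;obs.append((cc,b))
    r0=ray(cc,(midu,b[3]));x=onz(r0,0);d=r0[1][:2]/np.linalg.norm(r0[1][:2]);print('base est',x[:2]+d*.05)
    r0=ray(cc,(midu,b[2]));x=onz(r0,.105);d=r0[1][:2]/np.linalg.norm(r0[1][:2]);print('rim est',x[:2]-d*.05)
E
```

```text
7.9333 [-0.    0.17  0.05  2.01 -0.09  0.75  1.89] [ 0.5474981  -0.06863418  0.23262815] [ 0.82203543 -0.00929699 -0.258792  ] 0.01892177925770399
[348 380 129 172]
base est [0.53120693 0.26437981]
rim est [0.52466993 0.24836687]
[269 300 142 185]
base est [0.51826529 0.25672574]
rim est [0.52911672 0.25305701]
```

View pics/s5.png

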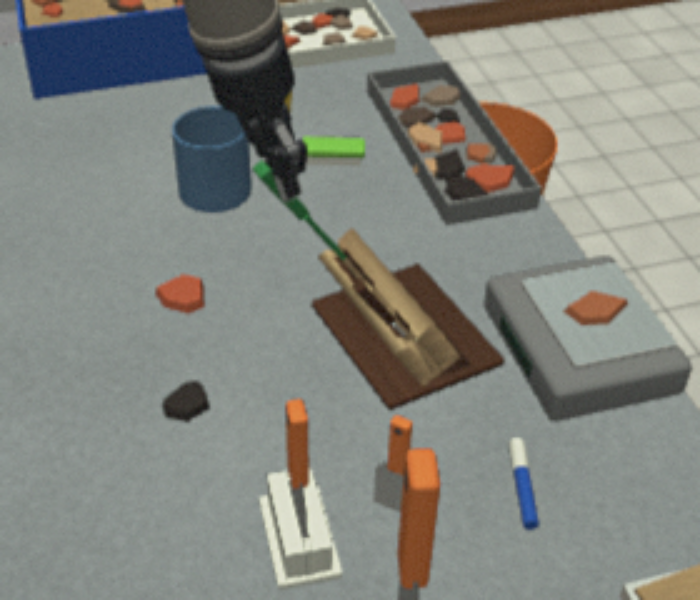

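Run:
```python
from plan import *
from plant import manip
s=manip.sense();q=np.array(s['joints'])
Rt=TR(25,0);c=np.array([.525,.254,0]);d=np.array([np.cos(np.radians(25)),np.sin(np.radians(25)),0])
p=c-.047*d+[0,0,.30]
p1=np.array([.5475,-.0686,.30]);R1=TR(12.2,6)
print(rel(s,p1,R1));print(rel(s,p,Rt))
q,k,m=go(q,p1,R1);print(q.round(2),k,m);q,k,m=go(q,p,Rt);print(q.round(2),k,m)
p[2]=.135;q,k,m=go(q,p,Rt);print(q.round(2),k,m)
```

```text
(array([ -0.5,  14.8, -67.2]), array([6.7 , 0.14, 0.02]))
(array([309.1,  15.3, -67.9]), array([ 12.63,   1.56, -12.73]))
[ 0.01  0.14  0.07  1.85 -0.05  1.05  1.89] 3 0.4829473267970887
[-0.35  0.18 -0.2   1.8   0.04  1.16  1.45] 8 0.4934605158892531
[-0.37  0.38 -0.18  1.93  0.09  0.84  1.41] 4 0.5084331171497198
```

Request:
arm_command --series '[{"offset": [0,7,-34],"turn": [3,0,0]},{"offset": [10,15,-67],"turn": [6,0,0]},{"offset": [40,15,-68],"turn": [7,0.2,-2]},{"offset": [80,15,-68],"turn": [8,0.4,-4]},{"offset": [120,15,-68],"turn": [9,0.6,-6]},{"offset": [160,15,-68],"turn": [10,0.8,-8]},{"offset": [200,15,-68],"turn": [11,1.1,-10]},{"offset": [240,15,-68],"turn": [12,1.3,-12]},{"offset": [280,15,-68],"turn": [12.6,1.6,-12.7]},{"offset": [309,15,-68],"turn": [12.6,1.6,-12.7]}]'

```text
t: 8.82
position: [0.4805, 0.2383, 0.2973]
orientation: [-3.138, -0.004, 2.012]
wrist_force: [1.2, 0.3, -1.1]
grip_width: 0.0188
```

Run:
```python
from plan import *
from plant import manip
s=manip.sense();print(s['t'],s['joints'].round(2),s['position'],s['wrist_force'],s['grip_width'])
c=manip.calibration('wrist');json.dump({k:np.array(v).tolist() for k,v in c.items()},open('w6.json','w'))
im=manip.snapshot('wrist')[:,:,::-1];cv2.imwrite('pics/w6.png',im)
```

```text
8.8167 [-0.42  0.2  -0.18  1.79  0.04  1.15  1.4 ] [0.48053317 0.23830195 0.2973049 ] [ 1.23434157  0.29664639 -1.09744801] 0.018776344980375496
```

View pics/w6.png

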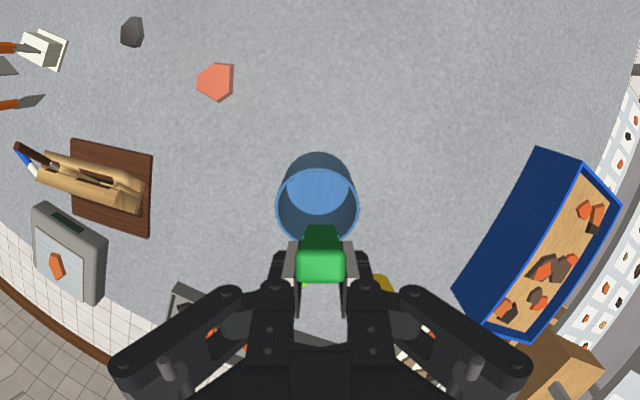

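Run:
```python
from h import *
c=json.load(open('w6.json'))
P=[onz(ray(c,u,True),.105)[:2] for u in((275,207),(359,207),(317,168),(317,243),(290,179),(345,179))]
P=np.array(P);print(P.round(4),(P[0]+P[1])/2,(P[2]+P[3])/2,np.linalg.norm(P[0]-P[1]),np.linalg.norm(P[2]-P[3]))
A=np.c_[2*P[[0,1,2,4,5]],np.ones(5)];b=(P[[0,1,2,4,5]]**2).sum(1);x=np.linalg.lstsq(A,b,rcond=None)[0];print(x[:2],np.sqrt(x[2]+x[:2]@x[:2]))
```

```text
[[0.5431 0.211 ]
 [0.5017 0.299 ]
 [0.4806 0.2355]
 [0.5644 0.2747]
 [0.5049 0.2134]
 [0.4786 0.2692]] [0.52239349 0.25501363] [0.52251426 0.2550954 ] 0.0973366550116692 0.09255353523145818
[0.52531795 0.25658914] 0.048625929238076765
```

Request:
arm_command --series '[{"offset": [-3,-1,30],"turn": [0,0,0]},{"offset": [-3,-1,65],"turn": [0,0,0]},{"offset": [-3,-1,100],"turn": [0,0,0]},{"offset": [-3,-1,130],"turn": [0,0,0]},{"offset": [-3,-1,150],"turn": [0,0,0]},{"offset": [-3,-1,157],"turn": [0,0,0]},{"offset": [-3,-1,157],"turn": [0,0,0]}]'

```text
t: 9.45
position: [0.4827, 0.2319, 0.1426]
orientation: [-3.14, -0.002, 2.008]
wrist_force: [-4.9, -2.3, 17.6]
grip_width: 0.0189
```

Run:
```python
from plan import *
from plant import manip
s=manip.sense();print(s['t'],s['joints'].round(2),s['position'],s['wrist_force'],s['grip_width'])
im=manip.snapshot('side')[:,:,::-1];cv2.imwrite('pics/s7.png',cv2.resize(im[90:230,220:400],None,fx=3.5,fy=3.5))
im=manip.snapshot('wrist')[:,:,::-1];cv2.imwrite('pics/w7.png',im)
```

```text
9.45 [-0.42  0.36 -0.17  1.96  0.08  0.82  1.37] [0.48265203 0.23188931 0.14255342] [-4.88291955 -2.32139129 17.63503507] 0.01885993744834888
```

View pics/s7.png

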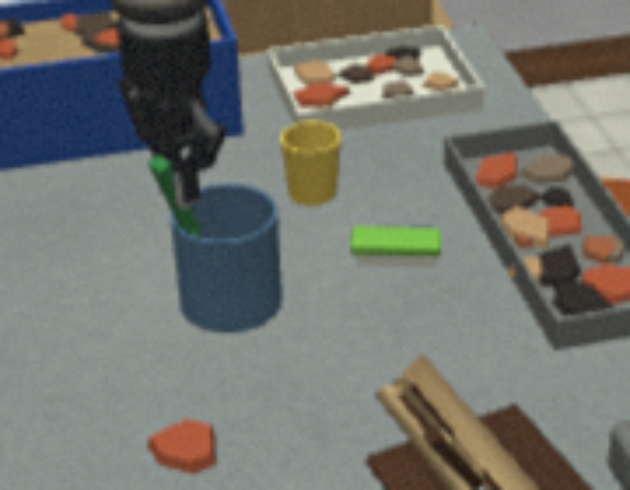

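View pics/w7.png

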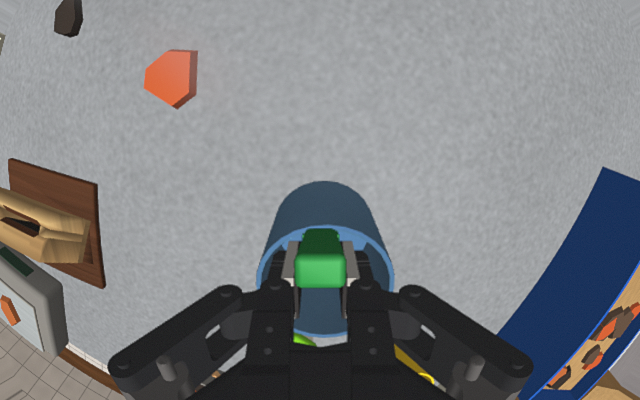

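Request:
arm_command --series '[{"offset": [0,0,-1.5],"turn": [0,0,0]},{"offset": [0,0,-1.5],"turn": [0,0,0]}]'

```text
t: 9.72
position: [0.4825, 0.2318, 0.143]
orientation: [-3.141, -0.002, 2.008]
wrist_force: [0.4, 0.5, 4.3]
grip_width: 0.0187
```

Request:
arm_command --series '[{"offset": [0,0,0],"turn": [0,0,0]},{"offset": [0,0,0],"turn": [0,0,0]},{"offset": [0,0,0],"turn": [0,0,0]},{"offset": [0,0,0],"turn": [0,0,0]},{"offset": [0,0,-15],"turn": [0,0,0]},{"offset": [0,0,-40],"turn": [0,0,0]},{"offset": [0,0,-75],"turn": [0,0,0]},{"offset": [0,0,-115],"turn": [0,0,0]},{"offset": [0,0,-150],"turn": [0,0,0]},{"offset": [0,0,-165],"turn": [0,0,0]}]' --fingers 40

```text
t: 10.55
position: [0.484, 0.2322, 0.3131]
orientation: [3.137, -0.003, 2.007]
wrist_force: [0.7, 0.5, -0.2]
grip_width: 0.0399
```

Run:
```python
from plan import *
from plant import manip
s=manip.sense();print(s['t'],s['joints'].round(2),s['position'],s['wrist_force'],s['grip_width'])
im=manip.snapshot('side')[:,:,::-1];cv2.imwrite('pics/side8.png',im);cv2.imwrite('pics/s8.png',cv2.resize(im[90:350,220:480],None,fx=2.3,fy=2.3))
im=manip.snapshot('wrist')[:,:,::-1];cv2.imwrite('pics/w8.png',im)
```

```text
10.55 [-0.41  0.18 -0.18  1.78  0.03  1.18  1.41] [0.48403658 0.23216562 0.31313004] [ 0.72507216  0.48287464 -0.15176696] 0.03988199854307874
```

View pics/s8.png

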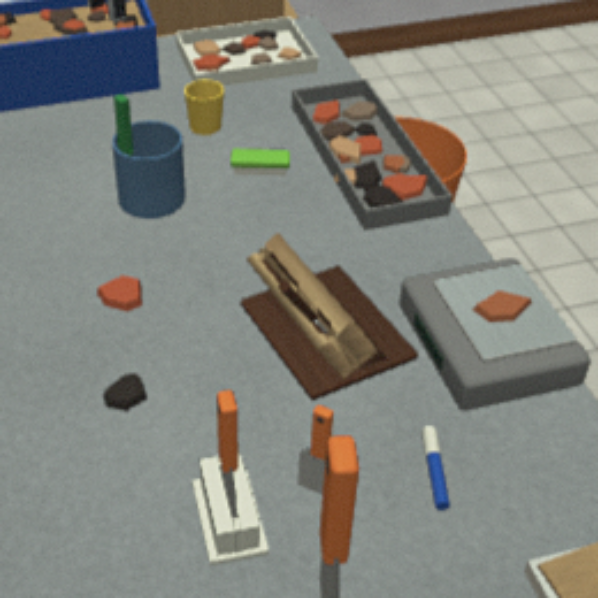

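Run:
```python
from plan import *
from plant import manip
cs,cd=manip.calibration('scene'),manip.calibration('side')
for n,a,b in(('small',(252.4,265),(360,268.8)),('large',(180.6,271),(368.8,284))):
    print(n,tri([ray(cs,a),ray(cd,b)]))
s=manip.sense();q=np.array(s['joints'])
g=np.array([.496,-.310,.153])
way=[(np.array([.74,-.03,.36]),TR(12,0)),(np.array([.60,-.30,.36]),TR(-3,-10))]
Rt=TR(-3,-15)
way+=[(g+Rt[:,2]*.0187+[0,0,.09],Rt),(g+Rt[:,2]*.0187,Rt),(g+Rt[:,2]*.0187+[0,0,.12],Rt),(np.array([.58,-.2,.33]),TR(5,0))]
Ri=TR(12.2,15)
for z in(.26,.145): way.append((O+Rs[:,2]*z+Ri[:,2]*.0187,Ri))
for w in way: 
    q,k,m=go(q,*w);print(w[0].round(3),q.round(2),k,round(m,2))
print(rel(s,*way[0]))
```

```text
small (array([ 0.59240913, -0.30116317,  0.13118234]), [1.1119235631246818, 1.1119235631247124])
large (array([ 0.55592877, -0.44012668,  0.25635723]), [1.4170784322991357, 1.4170784322990997])
[ 0.74 -0.03  0.36] [-0.05  0.5   0.02  1.26 -0.01  1.38  1.75] 10 0.54
[ 0.6  -0.3   0.36] [ 0.24  0.5   0.16  1.29 -0.01  1.52  1.91] 8 0.36
[ 0.491 -0.31   0.225] [0.27 0.49 0.18 1.58 0.03 1.31 1.95] 5 0.38
[ 0.491 -0.31   0.135] [0.27 0.59 0.18 1.63 0.02 1.16 1.95] 3 0.68
[ 0.491 -0.31   0.255] [0.27 0.47 0.19 1.56 0.04 1.36 1.96] 3 0.56
[ 0.58 -0.2   0.33] [ 0.17  0.29  0.09  1.6  -0.03  1.25  1.94] 4 0.63
[ 0.541 -0.066  0.234] [ 0.12  0.12 -0.    2.05 -0.15  0.74  2.  ] 5 0.39
[ 0.597 -0.054  0.134] [ 0.09  0.35 -0.02  2.01 -0.16  0.55  1.99] 3 0.38
(array([-345.7,  121.3,  -48.6]), array([ 0.26, -0.17, 13.02]))
```

Request:
arm_command --series '[{"offset": [-346,121,-49],"turn": [0.3,-0.2,13]},{"offset": [-346,121,-49],"turn": [0.3,-0.2,13]},{"offset": [-346,121,-49],"turn": [0.3,-0.2,13]},{"offset": [-346,121,-49],"turn": [0.3,-0.2,13]},{"offset": [-346,121,-49],"turn": [0.3,-0.2,13]},{"offset": [-346,121,-49],"turn": [0.3,-0.2,13]},{"offset": [-346,121,-49],"turn": [0.3,-0.2,13]},{"offset": [-346,121,-49],"turn": [0.3,-0.2,13]},{"offset": [-346,121,-49],"turn": [0.3,-0.2,13]},{"offset": [-346,121,-49],"turn": [0.3,-0.2,13]}]' --fingers 55

```text
t: 11.48
position: [0.7412, -0.0401, 0.353]
orientation: [-3.132, 0.008, 1.772]
wrist_force: [-1.2, -0.6, -0.5]
grip_width: 0.0553
```

Run:
```python
from plan import *
from plant import manip
s=manip.sense();print(s['t'],s['joints'].round(2),s['position'],s['grip_width'])
print(rel(s,[.6,-.3,.36],TR(-3,-10)))
Rt=TR(-3,-15);g=np.array([.496,-.310,.153]);print(rel(s,g+Rt[:,2]*.0187+[0,0,.11],Rt))
```

```text
11.4833 [-0.05  0.53  0.03  1.2  -0.01  1.42  1.75] [ 0.74121747 -0.04009484  0.3530013 ] 0.055278544642547084
(array([-226.6, -190.3,   -3.4]), array([ 9.43,  1.77, 14.42]))
(array([-213.5, -297.7,  112.7]), array([14.41,  2.4 , 14.35]))
```

Request:
arm_command --series '[{"offset": [-227,-190,-3],"turn": [9.4,1.8,14.4]},{"offset": [-227,-190,-3],"turn": [9.4,1.8,14.4]},{"offset": [-227,-190,-3],"turn": [9.4,1.8,14.4]},{"offset": [-227,-190,-3],"turn": [9.4,1.8,14.4]},{"offset": [-227,-190,-3],"turn": [9.4,1.8,14.4]},{"offset": [-227,-190,-3],"turn": [9.4,1.8,14.4]},{"offset": [-214,-225,30],"turn": [12,2.2,14.4]},{"offset": [-214,-260,60],"turn": [14.4,2.4,14.4]},{"offset": [-214,-285,92],"turn": [14.4,2.4,14.4]},{"offset": [-214,-298,112],"turn": [14.4,2.4,14.4]}]'

```text
t: 12.32
position: [0.4994, -0.301, 0.2571]
orientation: [-2.88, -0.005, 1.525]
wrist_force: [0.9, -0.8, 0.5]
grip_width: 0.0549
```

Run:
```python
from plan import *
from plant import manip
s=manip.sense();print(s['t'],s['joints'].round(2),s['position'],s['orientation'],s['grip_width'])
c=manip.calibration('wrist');json.dump({k:np.array(v).tolist() for k,v in c.items()},open('w9.json','w'))
im=manip.snapshot('wrist')[:,:,::-1];cv2.imwrite('pics/w9.png',im)
cv2.imwrite('pics/c9.png',cv2.resize(im[100:330,200:460],None,fx=2.6,fy=2.6,interpolation=cv2.INTER_CUBIC))
print(proj(c,[.496,-.309,.188],True),proj(c,[.496,-.309,.048],True))
```

```text
12.3167 [0.28 0.44 0.15 1.59 0.03 1.36 1.94] [ 0.49943743 -0.30102178  0.25711672] [-2.88015563 -0.00535377  1.52535697] 0.05489120366427046
[307.91666221 227.45448137] [311.84924774 207.90835048]
```

View pics/c9.png

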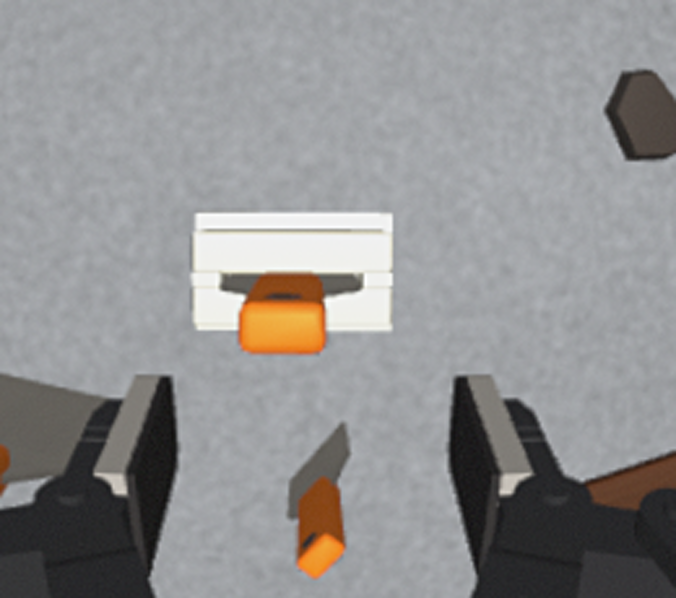

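Run:
```python
from plan import *
from plant import manip
c=json.load(open('w9.json'));X=onz(ray(c,(308.8,226.2),True),.188);print(X)
l=onz(ray(c,(193/2.6+200,230/2.6+100),True),.048);r=onz(ray(c,(392/2.6+200,230/2.6+100),True),.048);print(l,r,np.degrees(np.arctan2(-(r-l)[0],(r-l)[1])),np.linalg.norm(r-l))
s=manip.sense();Rt=TR(-3,-15);g=np.array([X[0],X[1],.149]);p=g+Rt[:,2]*.0187
print(rel(s,p+[0,0,.07],Rt),rel(s,p,Rt))
```

```text
[ 0.49508524 -0.30829798  0.188     ]
[ 0.47076573 -0.35280583  0.048     ] [ 0.47494099 -0.26168388  0.048     ] -2.6234944005794385 0.09121755057563878
(array([-7.5, 15.7, 45.6]), array([-1.03, -0.52,  0.22])) (array([ -8.2,  35.1, 112.8]), array([-1.03, -0.52,  0.22]))
```

Request:
arm_command --series '[{"offset": [-7.5,5,15],"turn": [-0.5,-0.5,0.2]},{"offset": [-7.5,15.7,45],"turn": [-1,-0.5,0.2]},{"offset": [-7.8,22,67],"turn": [-1,-0.5,0.2]},{"offset": [-8,28.5,90],"turn": [-1,-0.5,0.2]},{"offset": [-8.2,34,109],"turn": [-1,-0.5,0.2]},{"offset": [-8.2,35,113],"turn": [-1,-0.5,0.2]},{"offset": [-8.2,35,113],"turn": [-1,-0.5,0.2]}]'

```text
t: 12.95
position: [0.5046, -0.3069, 0.1389]
orientation: [-2.894, 0.002, 1.526]
wrist_force: [-0.2, -0.8, 0.0]
grip_width: 0.0551
```

Run:
```python
from plan import *
from plant import manip
s=manip.sense();print(s['t'],s['joints'].round(2),s['position'],s['orientation'],s['wrist_force'])
im=manip.snapshot('wrist')[:,:,::-1]
cv2.imwrite('pics/c10.png',cv2.resize(im[100:350,190:450],None,fx=2.3,fy=2.3,interpolation=cv2.INTER_CUBIC))
```

```text
12.95 [0.29 0.56 0.14 1.68 0.02 1.13 1.94] [ 0.50464813 -0.30685912  0.13891437] [-2.89422745  0.00203543  1.52571746] [-0.16254853 -0.75179547  0.01190606]
```

View pics/c10.png

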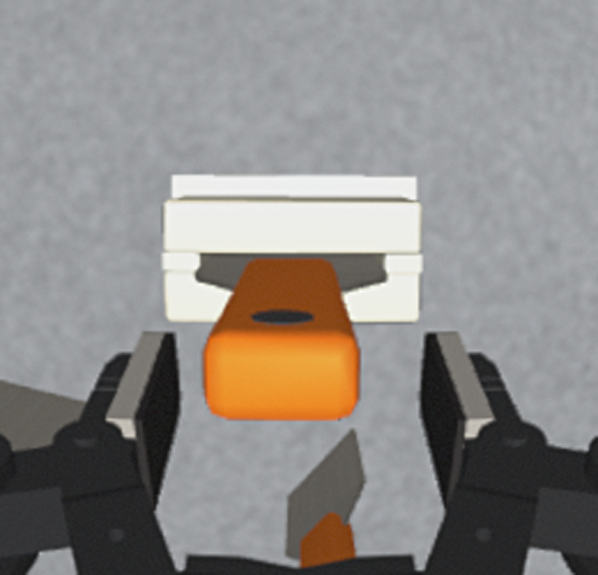

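Run:
```python
from plan import *
from plant import manip
s=manip.sense();Rt=TR(-2.8,-15);g=np.array([.4951,-.3083,.149]);p=g+Rt[:,2]*.0187
print(s['position'],p,rel(s,p,Rt))
```

```text
[ 0.50566873 -0.30747488  0.14051667] [ 0.49026586 -0.30806357  0.13093719] (array([ -1.3, -12.6,  13. ]), array([0.99, 0.23, 0.16]))
```

Request:
arm_command --series '[{"offset": [-1,-7,6],"turn": [0.5,0.2,0.1]},{"offset": [-1,-12.5,13],"turn": [1,0.2,0.2]},{"offset": [-1,-12.5,13],"turn": [1,0.2,0.2]},{"offset": [-1,-12.5,13],"turn": [1,0.2,0.2]}]'

```text
t: 13.33
position: [0.4903, -0.3083, 0.1318]
orientation: [-2.881, 0.001, 1.521]
wrist_force: [0.7, -1.0, 0.5]
grip_width: 0.0548
```

Run:
```python
from plan import *
from plant import manip
s=manip.sense();Rt=TR(-2.8,-15);g=np.array([.4951,-.3083,.149]);p=g+Rt[:,2]*.0187
print(s['position'],p,rel(s,p,Rt),s['wrist_force'])
```

```text
[ 0.49028226 -0.30832864  0.13178321] [ 0.49026586 -0.30806357  0.13093719] (array([0.3, 0.2, 0.8]), array([ 0.09,  0.05, -0.1 ])) [ 0.65064983 -0.97736353  0.50960195]
```

Positioned within 1 mm. Closing.

Request:
arm_command --series '[{"offset": [0,0,0],"turn": [0,0,0]},{"offset": [0,0,0],"turn": [0,0,0]},{"offset": [0,0,0],"turn": [0,0,0]},{"offset": [0,0,0],"turn": [0,0,0]},{"offset": [0,0,0],"turn": [0,0,0]},{"offset": [0,0,0],"turn": [0,0,0]}]' --fingers 8

```text
t: 13.83
position: [0.4912, -0.3084, 0.1319]
orientation: [-2.882, 0.002, 1.521]
wrist_force: [0.2, -0.4, 3.0]
grip_width: 0.0253
```

Run:
```python
from plan import *
from plant import manip
s=manip.sense();print(s['position'],s['wrist_force'],s['wrist_torque'],s['grip_width'])
p0,R0=pose(s);print('up in tool',R0.T@[0,0,1])
im=manip.snapshot('wrist')[:,:,::-1]
cv2.imwrite('pics/c11.png',cv2.resize(im[100:350,190:450],None,fx=2.3,fy=2.3,interpolation=cv2.INTER_CUBIC))
```

```text
[ 0.49124359 -0.30837581  0.13193582] [ 0.21555745 -0.35515264  3.02674372] [-0.16650365 -0.1961798   0.02852528] 0.025336944108657708
up in tool [-0.0016845  -0.25627177 -0.9666033 ]
```

View pics/c11.png

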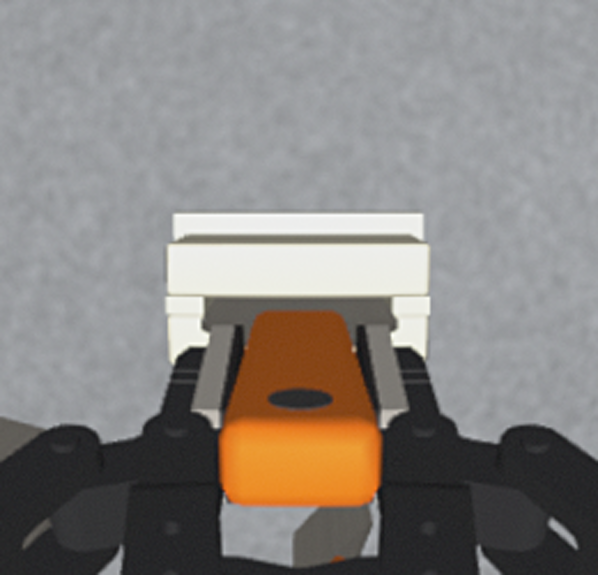

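The orange handle is held square between the pads at crop (300,400), 25.3 mm wide. Lifting straight up.

Request:
arm_command --series '[{"offset": [0,-3,-10],"turn": [0,0,0]},{"offset": [0,-8,-30],"turn": [0,0,0]},{"offset": [0,-13.5,-50],"turn": [0,0,0]},{"offset": [0,-19,-71],"turn": [0,0,0]},{"offset": [0,-26,-98],"turn": [0,0,0]},{"offset": [0,-34,-128],"turn": [0,0,0]},{"offset": [0,-37,-140],"turn": [0,0,0]},{"offset": [0,-37,-140],"turn": [0,0,0]},{"offset": [0,-37,-140],"turn": [0,0,0]}]'

```text
t: 14.63
position: [0.491, -0.3077, 0.2757]
orientation: [-2.882, 0.001, 1.521]
wrist_force: [-0.7, 0.7, -3.5]
grip_width: 0.0253
```

Run:
```python
from plan import *
from plant import manip
s=manip.sense();print(s['t'],s['position'],s['joints'].round(2),s['wrist_force'],s['wrist_torque'],s['grip_width'])
for n in('side','scene'):
    im=manip.snapshot(n)[:,:,::-1];cv2.imwrite(f'pics/{n}12.png',im)
im=cv2.imread('pics/side12.png');cv2.imwrite('pics/s12.png',cv2.resize(im[150:350,250:410],None,fx=3,fy=3))
c=manip.calibration('wrist');json.dump({k:np.array(v).tolist() for k,v in c.items()},open('w12.json','w'))
im=manip.snapshot('wrist')[:,:,::-1];cv2.imwrite('pics/w12.png',im)
cv2.imwrite('pics/c12.png',cv2.resize(im[100:350,190:450],None,fx=2.3,fy=2.3,interpolation=cv2.INTER_CUBIC))
```

```text
14.6333 [ 0.49095838 -0.30768108  0.27574815] [0.28 0.42 0.16 1.58 0.03 1.39 1.95] [-0.69111553  0.74776081 -3.48286561] [-0.01905791 -0.36610968 -0.00026784] 0.02531524288712674
```

View pics/s12.png

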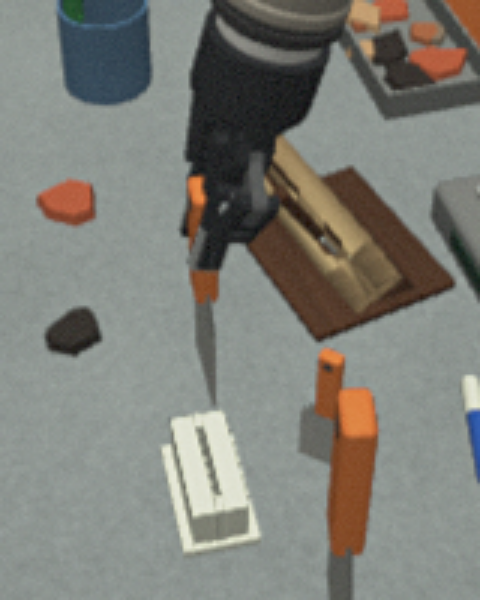

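View pics/c12.png

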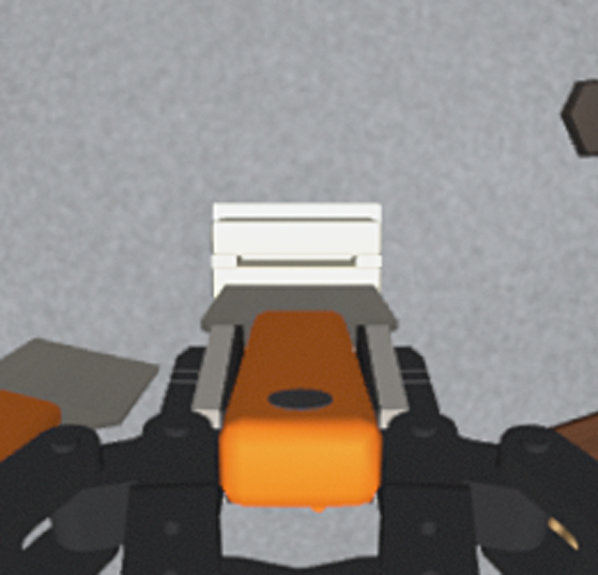

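Run:
```python
from plan import *
from plant import manip
R0=R.from_euler('xyz',[-2.882,.0015,1.521]).as_matrix();pg=np.array([.4911,-.3084,.1319])
Rsc=(R.from_euler('z',-2.8,degrees=True)).as_matrix()  # scraper axes in stand
tip_t=R0.T@(np.array([.4951,-.3083,.008])-pg); Rsc_t=R0.T@Rsc
print('tip in tool mm',(tip_t*1000).round(1));
np.savez('held.npz',tip=tip_t,Rm=Rsc_t)
s=manip.sense();p,Rc=pose(s);T=p+Rc@tip_t;M=Rc@Rsc_t
for n in('side','scene'):
    c=manip.calibration(n)
    for l in([0,-.03,0],[0,.03,0],[0,0,.18],[0,0,0.085]): print(n,l,proj(c,T+M@np.array(l)).round(1))
c=json.load(open('w12.json'))
for l in([-.008,-.013,.18],[.008,-.013,.18],[-.008,.013,.18],[.008,.013,.18],[0,-.03,.072],[0,.03,.072]):print(l,((proj(c,T+M@np.array(l),True)-[190,100])*2.3).round(0))
im=cv2.imread('pics/scene12.png');cv2.imwrite('pics/x12.png',cv2.resize(im[170:290,180:300],None,fx=5,fy=5))
```

```text
tip in tool mm [  0.5  35.7 118.7]
side [0, -0.03, 0] [320.7 284.7]
side [0, 0.03, 0] [315.  263.5]
side [0, 0, 0.18] [317.  212.4]
side [0, 0, 0.085] [317.5 247. ]
scene [0, -0.03, 0] [210.5 248.6]
scene [0, 0.03, 0] [230.  233.1]
scene [0, 0, 0.18] [203.6 191.9]
scene [0, 0, 0.085] [213.1 219.5]
[-0.008, -0.013, 0.18] [211. 424.]
[0.008, -0.013, 0.18] [215. 517.]
[-0.008, 0.013, 0.18] [383. 424.]
[0.008, 0.013, 0.18] [380. 517.]
[0, -0.03, 0.072] [199. 325.]
[0, 0.03, 0.072] [398. 325.]
```

View pics/x12.png

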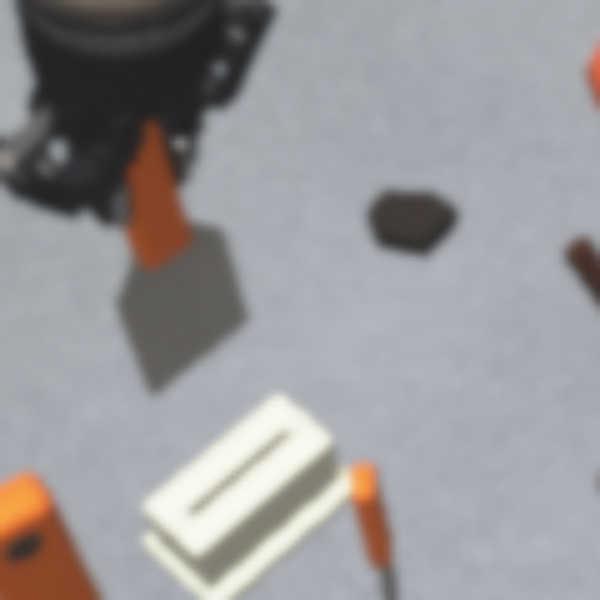

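```bash
cat > ins.py <<'E'
from plan import *
O=np.array([.6633,-.0415,.0265]);
H=np.load('held.npz')
def tgt(h,dx=0,dy=0,O=O,Rs=Rs):
    Rt=Rs@H['Rm'].T; return O+Rs@np.array([dx,dy,h])-Rt@H['tip'],Rt
E
python3 - <<'E'
from ins import *
from plant import manip
s=manip.sense();q=np.array(s['joints'])
w=(np.array([.60,-.20,.34]),TR(4,0))
print('w',rel(s,*w));q,k,m=go(q,*w);print(q.round(2),k,m)
p,Rt=tgt(.115);print('p',p,rel(s,p,Rt));q,k,m=go(q,p,Rt);print(q.round(2),k,m)
p,Rt=tgt(.0);q,k,m=go(q,p,Rt);print(p,q.round(2),k,m)
E
```

```text
w (array([112.6,  83.7, -90.8]), array([-15.09,  -0.92,  -6.79]))
[ 0.18  0.32  0.07  1.55 -0.02  1.27  1.9 ] 5 0.6048625301639725
p [ 0.54323238 -0.06776164  0.2313983 ] (array([241.8,  50.9,  30.5]), array([-30.06,  -0.06, -15.11]))
[ 0.14  0.12 -0.03  2.05 -0.15  0.74  2.  ] 5 0.3945155849690365
[ 0.59943379 -0.05561046  0.13180538] [ 0.11  0.36 -0.04  2.   -0.15  0.54  1.98] 3 0.3691950707909205
```

Run:
```python
from ins import *
from plant import manip
s=manip.sense();q=np.array(s['joints'])
w=(np.array([.60,-.15,.36]),TR(6,3))
print('w',rel(s,*w));q,k,m=go(q,*w);print(q.round(2),k,m)
p,Rt=tgt(.115);p2=p+[0.02,0,.09];print('p2',rel(s,p2,Rt));q,k,m=go(q,p2,Rt);print(q.round(2),k,m)
q,k,m=go(q,p,Rt);print(q.round(2),k,m)
```

```text
w (array([ 162.5,   76.1, -109.5]), array([-18.07,  -0.95,  -8.81]))
[ 0.14  0.25  0.04  1.6  -0.03  1.24  1.87] 6 0.5607792725040627
p2 (array([242.9,  46.8, -61.6]), array([-30.06,  -0.06, -15.11]))
[ 0.12  0.06 -0.02  1.92 -0.13  0.93  1.96] 3 0.3986011909145463
[ 0.13  0.12 -0.02  2.05 -0.15  0.74  2.  ] 3 0.39452304752124645
```

Request:
arm_command --series '[{"offset": [15,15,-30],"turn": [-3,0,-1.5]},{"offset": [45,30,-60],"turn": [-7,-0.3,-3.5]},{"offset": [80,45,-90],"turn": [-10,-0.5,-5]},{"offset": [120,60,-110],"turn": [-14,-0.7,-7]},{"offset": [160,72,-110],"turn": [-18,-0.9,-9]},{"offset": [195,65,-95],"turn": [-23,-0.5,-11]},{"offset": [225,55,-75],"turn": [-28,-0.2,-14]},{"offset": [243,47,-62],"turn": [-30,0,-15]},{"offset": [243,47,-62],"turn": [-30,0,-15]},{"offset": [243,47,-62],"turn": [-30,0,-15]}]'

```text
t: 15.62
position: [0.5617, -0.0669, 0.3211]
orientation: [2.881, 0.001, 1.782]
wrist_force: [1.0, -0.4, -1.7]
grip_width: 0.0256
```

Run:
```python
from ins import *
from plant import manip
s=manip.sense();print(s['t'],s['position'],s['joints'].round(2),s['wrist_force'],s['grip_width'])
print(rel(s,*tgt(.115)),rel(s,*tgt(.09)))
c=manip.calibration('wrist');json.dump({k:np.array(v).tolist() for k,v in c.items()},open('w13.json','w'))
im=manip.snapshot('wrist')[:,:,::-1];cv2.imwrite('pics/w13.png',im)
cv2.imwrite('pics/c13.png',cv2.resize(im[120:320,170:430],None,fx=3,fy=3,interpolation=cv2.INTER_CUBIC))
```

```text
15.6167 [ 0.56173169 -0.06687908  0.32114818] [ 0.08  0.09 -0.04  1.89 -0.08  0.91  1.87] [ 1.03738639 -0.37393052 -1.74803917] 0.025577422684590918
(array([  3.1, -40.8,  82. ]), array([-0.19, -0.01,  0.01])) (array([  3.1, -34.3, 106.1]), array([-0.19, -0.01,  0.01]))
```

View pics/c13.png

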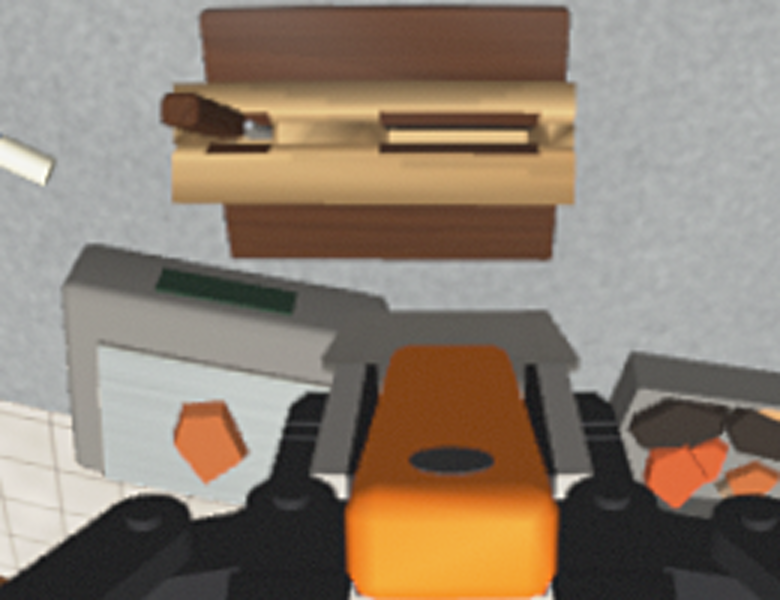

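Run:
```python
from ins import *
c=json.load(open('w13.json'))
for l,ob in(((-22,49,70),(575,84)),((-22,-124,70),(172,84)),((30,-124,70),(173,203)),((30,49,70),(575,203)),((0,34,63),(536,133)),((0,-34,63),(380,133)),((0,0,70),None),((-9,0,70),(None,113)),((9,0,70),(None,151)),((4,-34,61),None),((-4,34,61),None)):
    print(l,((proj(c,O+Rs@np.array(l)/1000,True)-[170,120])*3).round(1),ob)
# plane-intersection fit: rays at obs -> slot coordinates on plane z=70
n=Rs[:,2]
for dz in(0,.003):
  q=O+n*(.07+dz)
  for l,ob in(((-22,49),(575,84)),((-22,-124),(172,84)),((30,-124),(173,203)),((30,49),(575,203))):
    o,d=ray(c,(ob[0]/3+170,ob[1]/3+120),True);x=o+d*((q-o)@n)/(d@n);print(dz,l,((x-q)@Rs*1000).round(1))
```

```text
(-22, 49, 70) [572.4  82.5] (575, 84)
(-22, -124, 70) [174.7  86.1] (172, 84)
(30, -124, 70) [174.8 204.5] (173, 203)
(30, 49, 70) [572.4 203.8] (575, 203)
(0, 34, 63) [536.2 134. ] (536, 133)
(0, -34, 63) [379.2 134.1] (380, 133)
(0, 0, 70) [457.9 133.2] None
(-9, 0, 70) [457.9 112.1] (None, 113)
(9, 0, 70) [457.9 154.4] (None, 151)
(4, -34, 61) [379.6 143.4] None
(-4, 34, 61) [535.7 125.1] None
0 (-22, 49) [-21.3  50.1   0. ]
0 (-22, -124) [ -23.  -125.3    0. ]
0 (30, -124) [  29.3 -124.8    0. ]
0 (30, 49) [29.6 50.1  0. ]
0.003 (-22, 49) [-21.1  49.7   0. ]
0.003 (-22, -124) [ -22.7 -124.3   -0. ]
0.003 (30, -124) [  29.2 -123.9    0. ]
0.003 (30, 49) [29.5 49.7  0. ]
```

The slot is clearly visible, with its ends at crop x=380 and 536 and the channel at y≈133. My slot model projects to within 1 px of those points. I'll approach to 20 mm above the mouth.

Request:
arm_command --series '[{"offset": [3,-20,27],"turn": [-0.2,0,0]},{"offset": [3,-38,54],"turn": [-0.2,0,0]},{"offset": [3,-40,82],"turn": [-0.2,0,0]},{"offset": [3,-36,100],"turn": [-0.2,0,0]},{"offset": [3,-34,106],"turn": [-0.2,0,0]},{"offset": [3,-34,106],"turn": [-0.2,0,0]},{"offset": [3,-34,106],"turn": [-0.2,0,0]}]'

```text
t: 16.25
position: [0.5602, -0.0672, 0.2132]
orientation: [2.872, 0.002, 1.779]
wrist_force: [0.7, 0.4, -2.1]
grip_width: 0.0256
```

Run:
```python
from ins import *
from plant import manip
s=manip.sense();print(s['t'],s['position'],s['joints'].round(2),s['wrist_force'],s['grip_width'])
print(rel(s,*tgt(.09)),rel(s,*tgt(.05)),rel(s,*tgt(0)))
p,Rc=pose(s);T=p+Rc@H['tip'];print('tip in slot',((T-O)@Rs*1000).round(1))
c=manip.calibration('wrist');im=manip.snapshot('wrist')[:,:,::-1]
cv2.imwrite('pics/c14.png',cv2.resize(im[130:330,190:450],None,fx=3,fy=3,interpolation=cv2.INTER_CUBIC))
im=manip.snapshot('side')[:,:,::-1];cv2.imwrite('pics/s14.png',cv2.resize(im[150:300,270:450],None,fx=3.5,fy=3.5,interpolation=cv2.INTER_CUBIC))
```

```text
16.25 [ 0.56017206 -0.06724212  0.21323541] [ 0.08  0.2  -0.04  2.03 -0.09  0.65  1.89] [ 0.70957606  0.35074996 -2.07338482] 0.025571079285987737
(array([ 3.1, -5. ,  2.2]), array([ 0.35,  0.12, -0.15])) (array([ 3.2,  5.1, 41. ]), array([ 0.35,  0.12, -0.15])) (array([ 3.4, 17.6, 89.4]), array([ 0.35,  0.12, -0.15]))
tip in slot [ 6.1 -3.4 91. ]
```

View pics/c14.png

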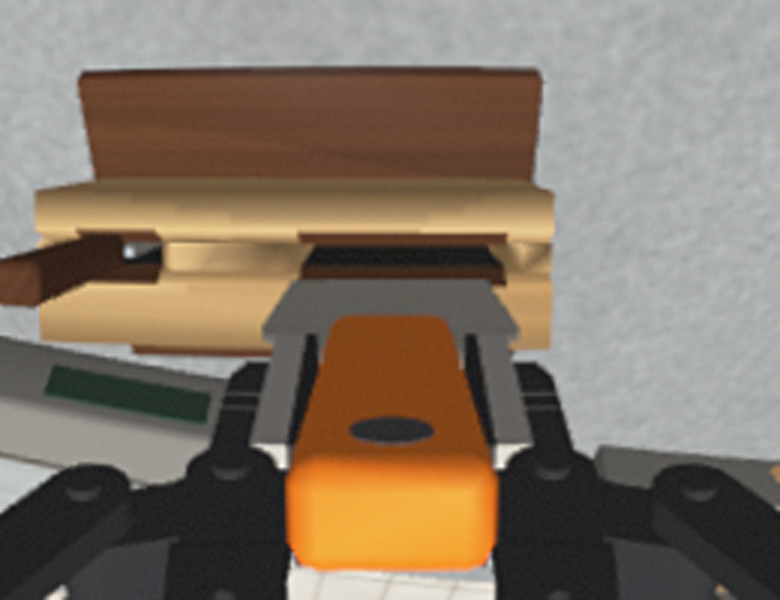

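View pics/s14.png

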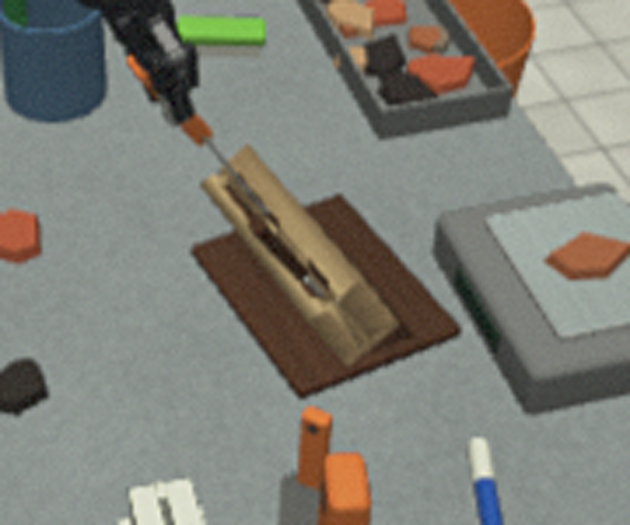

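Request:
arm_command --series '[{"offset": [3,-5,2],"turn": [0.3,0.1,-0.1]},{"offset": [3,-5,2],"turn": [0.3,0.1,-0.1]},{"offset": [3,-5,2],"turn": [0.3,0.1,-0.1]},{"offset": [3,-5,2],"turn": [0.3,0.1,-0.1]}]'

```text
t: 16.68
position: [0.5542, -0.0645, 0.2098]
orientation: [2.877, 0.001, 1.782]
wrist_force: [0.0, -0.0, -2.6]
grip_width: 0.0255
```

```bash
cat > st.py <<'E'
from ins import *
from plant import manip
s=manip.sense();print(s['t'],s['position'],s['joints'].round(2),s['wrist_force'].round(1),s['grip_width'])
for h in(.09,.05,.02,0): print(h,*rel(s,*tgt(h)))
p,Rc=pose(s);T=p+Rc@H['tip'];print('tip in slot',((T-O)@Rs*1000).round(1), np.degrees(R.from_matrix(Rs.T@Rc@H['Rm']).as_rotvec()).round(2))
print('slot z in tool',(Rc.T@Rs[:,2]).round(3),'force in slot',(Rs.T@s['wrist_force']).round(1))
E
python3 st.py
```

```text
16.6833 [ 0.55424876 -0.06446461  0.20981758] [ 0.08  0.19 -0.04  2.05 -0.09  0.65  1.89] [ 0.  -0.  -2.6] 0.025450551229220617
0.09 [-0.9  1.   0.3] [0.06 0.01 0.01]
0.05 [-0.8 11.2 39. ] [0.06 0.01 0.01]
0.02 [-0.8 18.9 68. ] [0.06 0.01 0.01]
0 [-0.7 24.  87.3] [0.06 0.01 0.01]
tip in slot [-0.7  0.9 90.6] [-0.01 -0.06  0.01]
slot z in tool [-0.002 -0.256 -0.967] force in slot [-1.3 -0.  -2.3]
```

Request:
arm_command --series '[{"offset": [-0.8,4,10],"turn": [0,0,0]},{"offset": [-0.8,6.5,20],"turn": [0,0,0]},{"offset": [-0.8,9,30],"turn": [0,0,0]},{"offset": [-0.8,11.2,39],"turn": [0,0,0]},{"offset": [-0.8,11.2,39],"turn": [0,0,0]},{"offset": [-0.8,11.2,39],"turn": [0,0,0]}]'

```text
t: 17.18
position: [0.5746, -0.0606, 0.1734]
orientation: [2.879, 0.0, 1.783]
wrist_force: [-0.7, 0.1, -1.2]
grip_width: 0.0253
```

```bash
python3 st.py
```

```text
17.1833 [ 0.57463882 -0.06064267  0.17341047] [ 0.07  0.27 -0.05  2.04 -0.09  0.58  1.88] [-0.7  0.1 -1.2] 0.025272699560165892
0.09 [ -0.3  -9.6 -40.2] [-0.1  -0.04  0.01]
0.05 [-0.3  0.7 -1.6] [-0.1  -0.04  0.01]
0.02 [-0.3  8.5 27.4] [-0.1  -0.04  0.01]
0 [-0.3 13.6 46.7] [-0.1  -0.04  0.01]
tip in slot [-1.3  0.4 48.7] [0.05 0.1  0.  ]
slot z in tool [-0.001 -0.258 -0.966] force in slot [-1.2  0.2 -0.7]
```

Request:
arm_command --series '[{"offset": [-0.3,3.5,10],"turn": [0,0,0]},{"offset": [-0.3,6.2,19],"turn": [0,0,0]},{"offset": [-0.3,8.8,28],"turn": [0,0,0]},{"offset": [-0.3,11.2,37],"turn": [0,0,0]},{"offset": [-0.3,11.2,37],"turn": [0,0,0]},{"offset": [-0.3,11.2,37],"turn": [0,0,0]}]'

```text
t: 17.68
position: [0.5947, -0.0567, 0.1409]
orientation: [2.879, 0.0, 1.782]
wrist_force: [-0.3, 0.7, -1.4]
grip_width: 0.0254
```

```bash
python3 st.py
```

```text
17.6833 [ 0.59473894 -0.05672532  0.14090216] [ 0.06  0.35 -0.05  2.02 -0.09  0.52  1.88] [-0.3  0.7 -1.4] 0.02542506385392234
0.09 [  0.  -20.9 -76.9] [-0.07 -0.04  0.01]
0.05 [  0.1 -10.6 -38.3] [-0.07 -0.04  0.01]
0.02 [ 0.1 -2.9 -9.3] [-0.07 -0.04  0.01]
0 [ 0.1  2.3 10. ] [-0.07 -0.04  0.01]
tip in slot [ 0.2 -0.  10.3] [ 0.04  0.07 -0.  ]
slot z in tool [-0.001 -0.258 -0.966] force in slot [-0.8  0.8 -1.1]
```

Almost home, with no contact force yet. Next are small steps until the floor pushes back.

Request:
arm_command --series '[{"offset": [0,1,3.5],"turn": [0,0,0]},{"offset": [0,1.6,6],"turn": [0,0,0]},{"offset": [0,1.9,7.5],"turn": [0,0,0]},{"offset": [0,1.9,7.5],"turn": [0,0,0]}]'

```text
t: 18.02
position: [0.598, -0.0568, 0.1383]
orientation: [2.877, 0.001, 1.781]
wrist_force: [-19.2, -0.7, 30.5]
grip_width: 0.0254
```

```bash
python3 st.py
```

```text
18.0167 [ 0.59795246 -0.05677839  0.13825128] [ 0.06  0.36 -0.05  2.02 -0.09  0.51  1.87] [-19.2  -0.7  30.5] 0.02543629935300132
0.09 [  0.7 -23.1 -80.3] [ 0.02  0.01 -0.04]
0.05 [  0.7 -12.9 -41.7] [ 0.02  0.01 -0.04]
0.02 [  0.8  -5.2 -12.7] [ 0.02  0.01 -0.04]
0 [ 0.8 -0.   6.7] [ 0.02  0.01 -0.04]
tip in slot [ 1.8 -0.9  6.4] [-0.02 -0.02 -0.03]
slot z in tool [-0.002 -0.256 -0.967] force in slot [-1.2  3.3 35.9]
```

Run:
```python
from ins import *
from plant import manip
s=manip.sense();p,Rc=pose(s);T=p+Rc@H['tip'];M=Rc@H['Rm']
c=manip.calibration('wrist');im=manip.snapshot('wrist')[:,:,::-1];cv2.imwrite('pics/w15.png',im)
cv2.imwrite('pics/c15.png',cv2.resize(im[170:290,230:410],None,fx=4.2,fy=4.2,interpolation=cv2.INTER_CUBIC))
f=lambda x:((proj(c,x,True)-[230,170])*4.2).round(0)
print('shoulder',f(T+M@[0,-.03,.072]),f(T+M@[0,.03,.072]),'neck',f(T+M@[0,-.013,.095]),f(T+M@[0,.013,.095]))
print('mouth ends',f(O+Rs@[0,-.034,.07]),f(O+Rs@[0,.034,.07]),'blk',f(O+Rs@[-.022,.049,.07]),f(O+Rs@[.03,.049,.07]),f(O+Rs@[-.009,0.034,.07]),f(O+Rs@[.009,0.034,.07]))
im=manip.snapshot('side')[:,:,::-1];cv2.imwrite('pics/side15.png',im);cv2.imwrite('pics/s15.png',cv2.resize(im[170:270,300:410],None,fx=5.5,fy=5.5,interpolation=cv2.INTER_CUBIC))
```

```text
shoulder [197. 303.] [560. 303.] neck [290. 338.] [467. 338.]
mouth ends [186. 282.] [582. 282.] blk [670. 154.] [660. 445.] [583. 230.] [581. 333.]
```

View pics/c15.png

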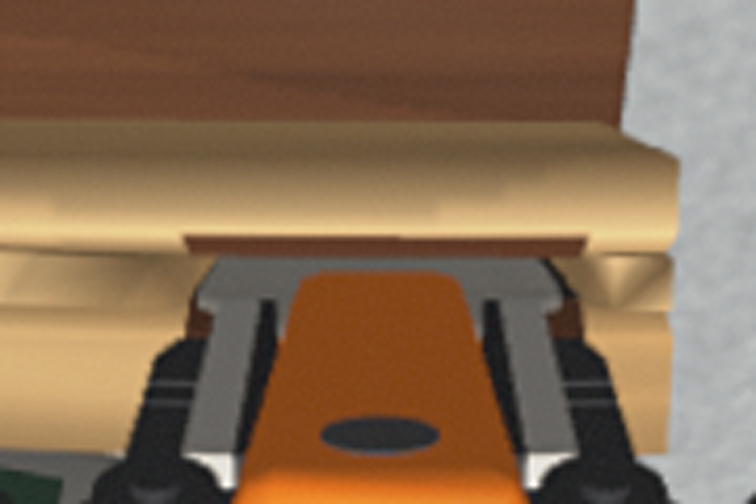

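View pics/s15.png

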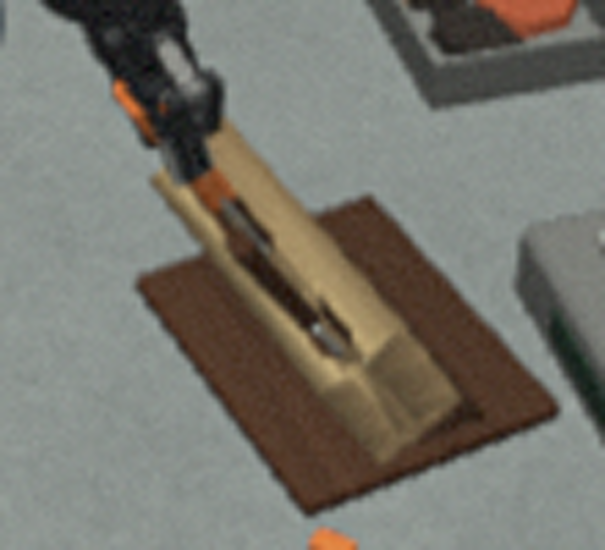

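The axial force is 36 N and the side force is about 3 N. The blade shoulders sit at the mouth line. The mouth looks about 5 mm higher than my model, which agrees with floor contact at model height 6.4. I'll relieve the press, release, and check how it seats.

Request:
arm_command --series '[{"offset": [0,-0.8,-2.5],"turn": [0,0,0]},{"offset": [0,-0.8,-2.5],"turn": [0,0,0]},{"offset": [0,-0.8,-2.5],"turn": [0,0,0]}]'

```text
t: 18.37
position: [0.5977, -0.0568, 0.1383]
orientation: [2.876, 0.001, 1.782]
wrist_force: [-5.6, -0.1, 9.4]
grip_width: 0.0254
```

```bash
python3 st.py | head -1; python3 st.py | tail -2
```

```text
18.3667 [ 0.59765942 -0.05677516  0.13828712] [ 0.06  0.36 -0.05  2.02 -0.09  0.51  1.87] [-5.6 -0.1  9.4] 0.025433224736738144
tip in slot [ 1.7 -0.8  6.6] [-0.03 -0.1  -0.01]
slot z in tool [-0.002 -0.255 -0.967] force in slot [-0.1  1.1 10.9]
```

Request:
arm_command --series '[{"offset": [0,0,0],"turn": [0,0,0]},{"offset": [0,0,0],"turn": [0,0,0]},{"offset": [0,0,0],"turn": [0,0,0]},{"offset": [0,0,0],"turn": [0,0,0]},{"offset": [0,0,0],"turn": [0,0,0]},{"offset": [0,0,0],"turn": [0,0,0]}]' --fingers 48

```text
t: 18.87
position: [0.5973, -0.0564, 0.1372]
orientation: [2.877, 0.001, 1.782]
wrist_force: [-0.0, -0.2, -0.0]
grip_width: 0.048
```

```bash
python3 st.py | head -1
python3 - <<'E'
from ins import *
from plant import manip
c=manip.calibration('wrist');json.dump({k:np.array(v).tolist() for k,v in c.items()},open('w16.json','w'))
im=manip.snapshot('wrist')[:,:,::-1];cv2.imwrite('pics/w16.png',im)
cv2.imwrite('pics/c16.png',cv2.resize(im[170:310,230:410],None,fx=4,fy=4,interpolation=cv2.INTER_CUBIC))
E
```

```text
18.8667 [ 0.59734216 -0.05639039  0.13715056] [ 0.06  0.36 -0.05  2.02 -0.09  0.51  1.87] [-0.  -0.2 -0. ] 0.04804361109384235
```

View pics/c16.png

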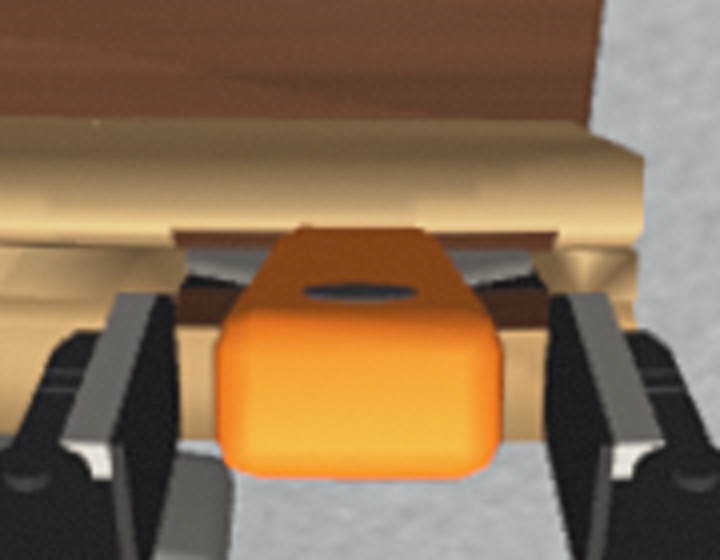

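Request:
arm_command --series '[{"offset": [0,-4,-12],"turn": [0,0,0]},{"offset": [0,-10,-32],"turn": [0,0,0]},{"offset": [0,-18,-60],"turn": [0,0,0]},{"offset": [0,-24,-90],"turn": [0,0,0]},{"offset": [0,-26,-115],"turn": [3,0,0]},{"offset": [0,-26,-130],"turn": [5,0,0]},{"offset": [0,-26,-130],"turn": [5,0,0]},{"offset": [0,-26,-130],"turn": [5,0,0]}]'

```text
t: 19.58
position: [0.54, -0.0687, 0.2576]
orientation: [2.961, 0.002, 1.782]
wrist_force: [0.5, 0.3, -0.1]
grip_width: 0.0478
```

Run:
```python
from ins import *
from plant import manip
s=manip.sense();print(s['t'],s['position'],s['wrist_force'])
c=manip.calibration('wrist');json.dump({k:np.array(v).tolist() for k,v in c.items()},open('w17.json','w'))
im=manip.snapshot('wrist')[:,:,::-1];cv2.imwrite('pics/w17.png',im)
cv2.imwrite('pics/c17.png',cv2.resize(im[120:320,190:450],None,fx=3,fy=3,interpolation=cv2.INTER_CUBIC))
im=manip.snapshot('side')[:,:,::-1];cv2.imwrite('pics/side17.png',im);cv2.imwrite('pics/s17.png',cv2.resize(im[90:340,240:430],None,fx=2.4,fy=2.4,interpolation=cv2.INTER_CUBIC))
im=manip.snapshot('scene')[:,:,::-1];cv2.imwrite('pics/scene17.png',im)
```

```text
19.5833 [ 0.54004557 -0.06873666  0.25759229] [ 0.52250355  0.33182708 -0.08120358]
```

View pics/c17.png

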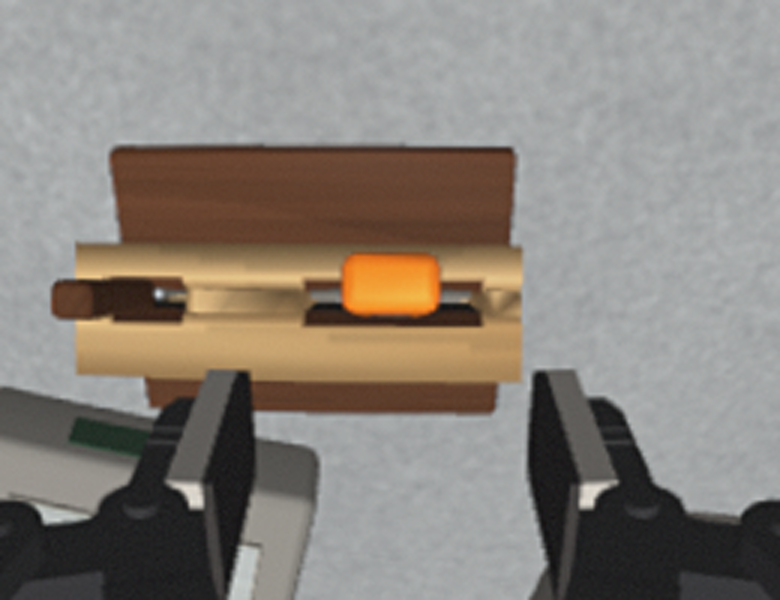

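View pics/s17.png

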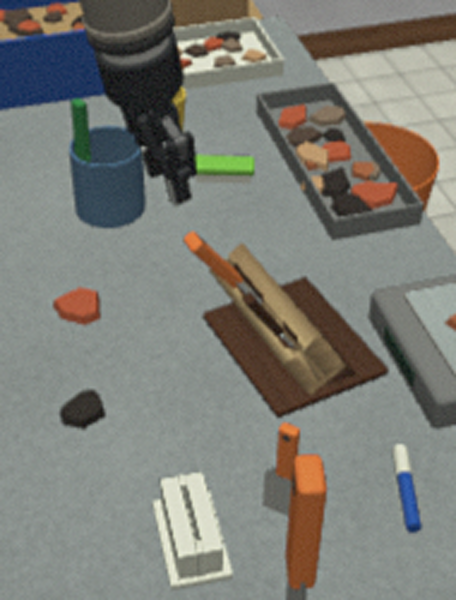

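View pics/scene17.png

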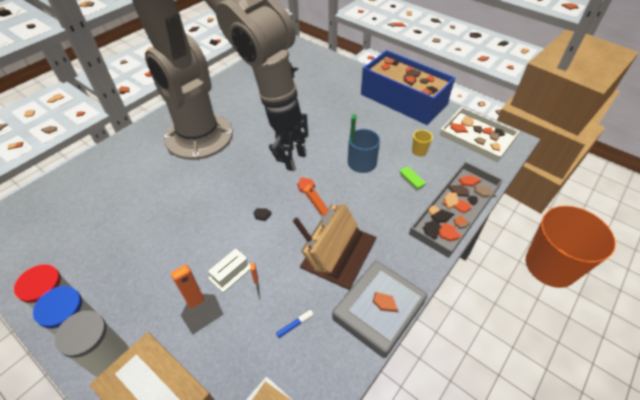

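Shoulder width against slot-end width (158 px / 60 mm against 178 px / 68 mm) puts the blade shoulders about 2 mm above the mouth. That is what a fully home blade should show. The scene and side views show the spatula in the upright pot, the stand empty and everything else unmoved. A quick numeric check, then I hand in.

Run:
```python
from ins import *
from plant import manip
cd,cs=manip.calibration('side'),manip.calibration('scene');cw=json.load(open('w17.json'))
print(tri([ray(cd,(320.4,190)),ray(cw,(320.3,215),True)]))
e=tri([ray(cd,(320.4,190)),ray(cw,(320.3,215),True)])[0];print('end in slot',((e-O)@Rs*1000).round(1))
for n in('scene','side'):
    a=cv2.imread(f'pics/{n}0.png').astype(int);b=cv2.imread(f'pics/{n}17.png').astype(int)
    m=(abs(a-b).max(2)>60).astype(np.uint8);k,l,st,ce=cv2.connectedComponentsWithStats(m)
    print(n,[(st[i].tolist()) for i in range(1,k) if st[i][4]>25])
print(manip.hand_in())
```

```text
(array([ 0.56439422, -0.06310381,  0.17844771]), [0.050377527350182284, 0.0503775273502232])
end in slot [-11.7  -0.2 182.2]
scene [[155, 0, 12, 7, 44], [176, 0, 7, 8, 42], [180, 1, 34, 51, 1182], [214, 0, 94, 171, 6849], [348, 0, 40, 27, 652], [171, 14, 7, 19, 62], [144, 20, 20, 25, 308], [166, 49, 23, 10, 108], [145, 51, 20, 38, 205], [154, 61, 8, 13, 37], [170, 66, 8, 6, 28], [206, 67, 5, 22, 43], [181, 78, 21, 15, 168], [350, 115, 6, 20, 78], [305, 187, 29, 39, 405], [212, 230, 24, 41, 501]]
side [[0, 0, 74, 150, 2899], [20, 0, 25, 50, 524], [57, 0, 41, 47, 1117], [140, 0, 24, 11, 130], [188, 0, 110, 33, 2124], [166, 13, 33, 67, 1126], [222, 31, 83, 71, 2044], [71, 51, 33, 63, 1240], [274, 90, 14, 16, 65], [282, 100, 40, 75, 1479], [270, 131, 7, 17, 86], [93, 132, 9, 15, 92], [73, 149, 23, 20, 164], [30, 151, 16, 16, 108], [108, 155, 16, 52, 169], [42, 159, 7, 10, 40], [28, 178, 7, 21, 70], [43, 179, 42, 17, 388], [103, 184, 11, 17, 118], [317, 187, 27, 25, 193], [57, 205, 29, 10, 244], [55, 225, 10, 7, 27], [314, 260, 10, 50, 311]]
the job is handed in; nothing more can be done
None
```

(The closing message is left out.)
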